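Hang out the batch tags

TASK

Hang out today's batch tags: lift every tag that is in the wooden block out of its pocket by its tab and hang it by its window on the hook stand of its own colour, with its coloured, marked face pointing outward, the way the hook's tip lies from the post. In the end all tags hang still and straight on their hooks and the stands stand upright; do not knock over a stand, and leave the ribbon roll, the masking tape and the iron weight where they are.

Things in the scene. Friction and masses are not known exactly. Their poses are not given: they have to be found in the camera images.
- tag_block: fixed wooden storage block, 210x72x50 mm, origin at the centre of its underside, z up. Five pockets in a row along its x, at x = -84, -42, 0, +42, +84 mm, each 11 x 49 mm and 35 mm deep (floor at z = 15 mm). A tag stands upright in a pocket with about 1.5 mm play all round; one pocket may be empty.
- tag_red: loose batch tag (None if absent), stiff upright plate 8 mm thick (its x), 46 mm wide (y), 130 mm tall (z), about 60 g; origin mid lower edge, z up. Marked face = its -x side: red sheet with white disc and bars; +x side plain pale wood. To grip: tab on top, 20 mm wide, 8 mm thick, z = 96 to 130 mm, over square shoulders at z = 96. Its window: see its eye point.
- tag_red_eye (a point): top middle of the red tag's window, z = 88 mm in the tag's frame: the point that rests on the hook; axes as the tag. The window is 26 mm wide and runs from z = 52 mm up to 73 mm at its sides and 88 mm in the middle (a gable that centres the tag on the bar; the bar sits about 2 mm below its peak); the bridge over it ends at z = 96 mm
- tag_yellow: loose batch tag (None if absent), stiff upright plate 8 mm thick (its x), 46 mm wide (y), 130 mm tall (z), about 60 g; origin mid lower edge, z up. Marked face = its -x side: yellow sheet with white disc and bars; +x side plain pale wood. To grip: tab on top, 20 mm wide, 8 mm thick, z = 96 to 130 mm, over square shoulders at z = 96. Its window: see its eye point.
- tag_yellow_eye (a point): top middle of the yellow tag's window, z = 88 mm in the tag's frame: the point that rests on the hook; axes as the tag. The window is 26 mm wide and runs from z = 52 mm up to 73 mm at its sides and 88 mm in the middle (a gable that centres the tag on the bar; the bar sits about 2 mm below its peak); the bridge over it ends at z = 96 mm
- tag_blue: loose batch tag (None if absent), stiff upright plate 8 mm thick (its x), 46 mm wide (y), 130 mm tall (z), about 60 g; origin mid lower edge, z up. Marked face = its -x side: blue sheet with white disc and bars; +x side plain pale wood. To grip: tab on top, 20 mm wide, 8 mm thick, z = 96 to 130 mm, over square shoulders at z = 96. Its window: see its eye point.
- tag_blue_eye (a point): top middle of the blue tag's window, z = 88 mm in the tag's frame: the point that rests on the hook; axes as the tag. The window is 26 mm wide and runs from z = 52 mm up to 73 mm at its sides and 88 mm in the middle (a gable that centres the tag on the bar; the bar sits about 2 mm below its peak); the bridge over it ends at z = 96 mm
- tag_green: loose batch tag (None if absent), stiff upright plate 8 mm thick (its x), 46 mm wide (y), 130 mm tall (z), about 60 g; origin mid lower edge, z up. Marked face = its -x side: green sheet with white disc and bars; +x side plain pale wood. To grip: tab on top, 20 mm wide, 8 mm thick, z = 96 to 130 mm, over square shoulders at z = 96. Its window: see its eye point.
- tag_green_eye (a point): top middle of the green tag's window, z = 88 mm in the tag's frame: the point that rests on the hook; axes as the tag. The window is 26 mm wide and runs from z = 52 mm up to 73 mm at its sides and 88 mm in the middle (a gable that centres the tag on the bar; the bar sits about 2 mm below its peak); the bridge over it ends at z = 96 mm
- tag_purple: loose batch tag (None if absent), stiff upright plate 8 mm thick (its x), 46 mm wide (y), 130 mm tall (z), about 60 g; origin mid lower edge, z up. Marked face = its -x side: purple sheet with white disc and bars; +x side plain pale wood. To grip: tab on top, 20 mm wide, 8 mm thick, z = 96 to 130 mm, over square shoulders at z = 96. Its window: see its eye point.
- tag_purple_eye (a point): top middle of the purple tag's window, z = 88 mm in the tag's frame: the point that rests on the hook; axes as the tag. The window is 26 mm wide and runs from z = 52 mm up to 73 mm at its sides and 88 mm in the middle (a gable that centres the tag on the bar; the bar sits about 2 mm below its peak); the bridge over it ends at z = 96 mm
- stand_red: loose hook stand, 0.9 kg, with red collar and base inlay; origin at the centre of its underside, z up. Base 72 mm across, 15 mm high; post 12 mm thick, 134 mm high; from its top a level bar 8 mm thick (axis at z = 130 mm) runs 46 mm along the stand's -x and ends in an upturned tip 7 mm thick, top at z = 144 mm, 53 mm from the post's axis. Nothing is higher.
- hook_red_seat (a point): middle of the red stand's bar, on its upper side (stand frame x = -26, z = 134 mm): where the tag's eye point should come to rest; axes as the stand
- stand_yellow: loose hook stand, 0.9 kg, with yellow collar and base inlay; origin at the centre of its underside, z up. Base 72 mm across, 15 mm high; post 12 mm thick, 134 mm high; from its top a level bar 8 mm thick (axis at z = 130 mm) runs 46 mm along the stand's -x and ends in an upturned tip 7 mm thick, top at z = 144 mm, 53 mm from the post's axis. Nothing is higher.
- hook_yellow_seat (a point): middle of the yellow stand's bar, on its upper side (stand frame x = -26, z = 134 mm): where the tag's eye point should come to rest; axes as the stand
- stand_blue: loose hook stand, 0.9 kg, with blue collar and base inlay; origin at the centre of its underside, z up. Base 72 mm across, 15 mm high; post 12 mm thick, 134 mm high; from its top a level bar 8 mm thick (axis at z = 130 mm) runs 46 mm along the stand's -x and ends in an upturned tip 7 mm thick, top at z = 144 mm, 53 mm from the post's axis. Nothing is higher.
- hook_blue_seat (a point): middle of the blue stand's bar, on its upper side (stand frame x = -26, z = 134 mm): where the tag's eye point should come to rest; axes as the stand
- stand_green: loose hook stand, 0.9 kg, with green collar and base inlay; origin at the centre of its underside, z up. Base 72 mm across, 15 mm high; post 12 mm thick, 134 mm high; from its top a level bar 8 mm thick (axis at z = 130 mm) runs 46 mm along the stand's -x and ends in an upturned tip 7 mm thick, top at z = 144 mm, 53 mm from the post's axis. Nothing is higher.
- hook_green_seat (a point): middle of the green stand's bar, on its upper side (stand frame x = -26, z = 134 mm): where the tag's eye point should come to rest; axes as the stand
- stand_purple: loose hook stand, 0.9 kg, with purple collar and base inlay; origin at the centre of its underside, z up. Base 72 mm across, 15 mm high; post 12 mm thick, 134 mm high; from its top a level bar 8 mm thick (axis at z = 130 mm) runs 46 mm along the stand's -x and ends in an upturned tip 7 mm thick, top at z = 144 mm, 53 mm from the post's axis. Nothing is higher.
- hook_purple_seat (a point): middle of the purple stand's bar, on its upper side (stand frame x = -26, z = 134 mm): where the tag's eye point should come to rest; axes as the stand
- ribbon_roll_1: bystander, to be left alone: red roll of ribbon, 55 mm across, 32 mm high; origin at the centre of its underside
- tape_masking: bystander, to be left alone: roll of beige masking tape lying flat, 100 mm across, 25 mm high; origin at the centre of its underside
- weight_1: bystander, to be left alone: black iron knob weight, 52 mm across, 50 mm high; origin at the centre of its underside
Mind the look-alikes: they are no part of the job. What is shaped like the tag_yellow but grey is not meant.

How it is judged:
At the end, for the whole second after the job is handed in: Each tag present hangs on the bar of the stand of its colour (eye point within 22 mm of the seat point, resting on the stand), the post on its plain side and the hook tip on its marked side, square to the bar within 0.5 rad and upright within 0.3 rad, at rest; all stands upright within 0.1 rad (distance between tag_red_eye and hook_red_seat below 0.022 m and x of stand_red in the frame of tag_red above 0.006 m and angle between the x axis of tag_red and the x axis of stand_red, either way round below 0.5 rad and angle between each of tag_red, tag_yellow, tag_blue, tag_green, tag_purple's own z axis and vertical below 0.3 rad and contact force between tag_red and stand_red above 0.1 N and linear speed of each of tag_red, tag_yellow, tag_blue, tag_green, tag_purple below 0.03 m/s and distance between tag_yellow_eye and hook_yellow_seat below 0.022 m and x of stand_yellow in the frame of tag_yellow above 0.006 m and angle between the x axis of tag_yellow and the x axis of stand_yellow, either way round below 0.5 rad and contact force between tag_yellow and stand_yellow above 0.1 N and distance between tag_blue_eye and hook_blue_seat below 0.022 m and x of stand_blue in the frame of tag_blue above 0.006 m and angle between the x axis of tag_blue and the x axis of stand_blue, either way round below 0.5 rad and contact force between tag_blue and stand_blue above 0.1 N and distance between tag_green_eye and hook_green_seat below 0.022 m and x of stand_green in the frame of tag_green above 0.006 m and angle between the x axis of tag_green and the x axis of stand_green, either way round below 0.5 rad and contact force between tag_green and stand_green above 0.1 N and distance between tag_purple_eye and hook_purple_seat below 0.022 m and x of stand_purple in the frame of tag_purple above 0.006 m and angle between the x axis of tag_purple and the x axis of stand_purple, either way round below 0.5 rad and contact force between tag_purple and stand_purple above 0.1 N and angle between each of stand_red, stand_yellow, stand_blue, stand_green, stand_purple's own z axis and vertical below 0.1 rad); the robot touches nothing.
It fails at once if a stand is knocked over (angle between any of stand_red, stand_yellow, stand_blue, stand_green, stand_purple's own z axis and vertical above 0.5 rad).
It fails at once if a bystander is pushed more than 3 cm (distance of any of ribbon_roll_1, tape_masking, weight_1 from where it was at the start of the episode above 0.03 m).
Of tag_red, tag_yellow, tag_blue, tag_green, tag_purple only 4 to 5 are there at a start; the rules pass over those that are not, and their reading is None.
At some moment in a run one of stand_red, stand_yellow, stand_blue, stand_green, stand_purple may be knocked a few centimetres aside while the robot is not near it.
It also fails if it takes over 210 s, if anything falls off the work surface, if the arm or the gripper's body presses on something with over 40 N, if the wrist force passes 120 N, or if a joint passes its speed limit or range.

ROBOT

A 7-joint arm with a two-finger parallel gripper is mounted at the origin on the work surface; the furniture and walls round the work are solid. World frame = base frame: x ahead of the robot, y to its left, z up, the work surface at z = 0. Lengths are in m, angles in rad, forces in N, time in s.
With the tool pointing down it reaches from about 0.4 to 0.875 m from the base axis. Payload 19.3 kg.
Tool frame: the origin (TCP) lies on the centre line of the jaws, within the pads' length; the fingertips stand 11 mm ahead of it and the grasp point (between the pads) lies 8 mm behind it; y points along the fingers, x is the direction in which the jaws open and shut, and the axes are right-handed (so a half turn about y gives the same grasp; the last joint's range is limited). The gripper opens to 85 mm and grips with 20 to 120 N. Pads are 22 mm wide; open, the fingers measure 114 mm over their backs; the gripper's body (76 mm by 85 mm) begins 54 mm behind the grasp point. The pads swing forward as they close: fully open they stand 13 mm farther back than shut.
Start: joints at [-1.284, 0.521, -0.036, 1.599, 0.021, 1.021, -0.113], TCP at [0.218, 0.586, 0.242] pointing down, gripper open.
Joint ranges: [-2.91, 2.91], [-0.3, 2.13], [-1.5, 1.42], [0.17, 2.43], [-1.26, 4.41], [0.16, 1.93], [-2.52, 2.52]. Speed limits (rad/s): [1.89, 1.89, 2.39, 2.39, 3.01, 3.01, 3.01].

INTERFACE

Orientations are given as [roll, pitch, yaw] about the fixed x, y, z axes, in that order (R = Rz(yaw) Ry(pitch) Rx(roll)).
In Python, from workcell import monitor, cams, bot gives the robot as it stands.
- The arm moves only by the tool send_rows, never from a script. Its argument "series" is text: rows parted by semicolons, each of 7 numbers parted by spaces: the turn, a rotation vector about the tool's x, y, z in rad, then the shift along the tool's x, y, z in mm, then the opening, from 0 (shut) to 1 (fully open). In form: ax ay az tx ty tz claw; .... A call has 1 to 20 rows; each row is the pose to reach, as a shift and turn from the pose commanded when the call began, along the tool's axes at that moment; what a row does not reach only later rows make up. A row lasts 1/12 s, in which the tool goes at most 41.7 mm and 7.16 degrees, less where a joint would pass 70% of its speed; a pose out of reach is approached as far as the arm can. A call with a gripper value outside its range is refused whole. The fingers move at their own pace and stop on an object; "force" is the grip in N (left out, the last holds). Time passes only in rows, so rows that repeat a pose let the fingers close. It gives the time, the measured TCP pose, the force and the opening at its end, in the units of the state.
- monitor.observe(): the state, without advancing time (a new reading comes with each control period).
- cams.grab_frame(name): name is "scene" or "side" or "wrist"; returns the picture (480x640x3 uint8, red, green, blue); there is no depth.
- cams.get_calibration(name): a dict with "mtx" (3x3 intrinsics, pixels), "origin" and "attitude" of the camera in the world. Camera axes: x right, y down, z forward; pixel columns grow to the right and rows downward; lengths in m; the calibration is good to about 2 mm. A picture is of the moment at which its call begins: read the wrist's pose just before it. get_calibration takes no time and is no camera call; for the wrist camera it gives the pose at the moment of the call.
- bot.job_done(): hands the job in, once; it reports no verdict.
The state is a dict: "clock": time; "qpos": joint angles; "qd": joint speeds; "joint_efforts": joint torques, N m; "position": TCP position; "tool_rot": TCP orientation; "force": force on the tool from outside, world axes, zero at the start; "moment": the same for the moment, N m; "grip_width": finger opening in m.
Only numpy, scipy, OpenCV 4.12 (cv2) and the standard library are available. Lean on these libraries where they do the work, as an engineer would, in place of code of your own. Each camera call takes 0.05 s, during which the arm holds its last target.

## Working session

There is one attempt and no reset: what is moved stays moved. The work goes in short steps, Python scripts to look and compute and a tool call to move; the robot and the scene stay as the last step left them, time stands still between calls to the robot, and variables do not carry over. Pictures are saved under pics/ and viewed, and the job is handed in when it is done.

Besides the shell and the picture viewer there is one more tool, called after ">>>" by a JSON object that holds its "api" and its "payload", one argument or row to a line. send_rows: Moves the arm, as the interface text tells. Its arguments: {"type":"object","properties":{"series":{"type":"string"},"force":{"type":"number"}},"required":["series"]}

```bash
ls; mkdir -p pics; python3 - <<'E'
from workcell import monitor, cams, bot
import cv2
print(monitor.observe())
for n in ["scene","side","wrist"]:
    c=cams.get_calibration(n);print(n,c)
    cv2.imwrite(f"pics/{n}0.png",cams.grab_frame(n)[:,:,::-1])
E
```

```text
pics
{'clock': 0.0, 'qpos': array([-1.28422126,  0.52197359, -0.03632075,  1.59997458,  0.02122072,
        1.02111981, -0.11279648]), 'qd': array([-0.00086029, -0.00134195,  0.00135801, -0.00072819, -0.00026678,
        0.00120202,  0.00130389]), 'joint_efforts': array([-2.96123471e-03, -9.27084374e+01,  1.97891928e+00, -3.69932234e+01,
        1.77733734e-02,  8.18732340e-03, -3.66649840e-05]), 'position': array([0.21821662, 0.58533392, 0.24176297]), 'tool_rot': array([-1.57089518e+00,  1.08531961e-03,  1.21401922e+00]), 'force': array([ 0.36381316, -0.06754583, -0.3000694 ]), 'moment': array([0.00025272, 0.00388262, 0.02028458]), 'grip_width': 0.08555443814133688}
scene {'mtx': array([[484.29277179,   0.        , 328.98907492],
       [  0.        , 484.29277179, 240.140565  ],
       [  0.        ,   0.        ,   1.        ]]), 'origin': array([-0.12821629, -1.07795299,  0.78246936]), 'attitude': array([-2.08340814,  0.0256173 , -0.47338292])}
side {'mtx': array([[501.9702961 ,   0.        , 313.58381211],
       [  0.        , 501.9702961 , 232.44859791],
       [  0.        ,   0.        ,   1.        ]]), 'origin': array([-0.29102109, -1.48901942,  0.83737923]), 'attitude': array([-1.98221042, -0.01289976, -0.41804302])}
wrist {'mtx': array([[393.56971309,   0.        , 321.78205336],
       [  0.        , 393.56971309, 237.60738347],
       [  0.        ,   0.        ,   1.        ]]), 'origin': array([0.15081741, 0.6105155 , 0.3718989 ]), 'attitude': array([2.85178598e+00, 5.83883632e-04, 1.21339098e+00])}
```

View pics/scene0.png

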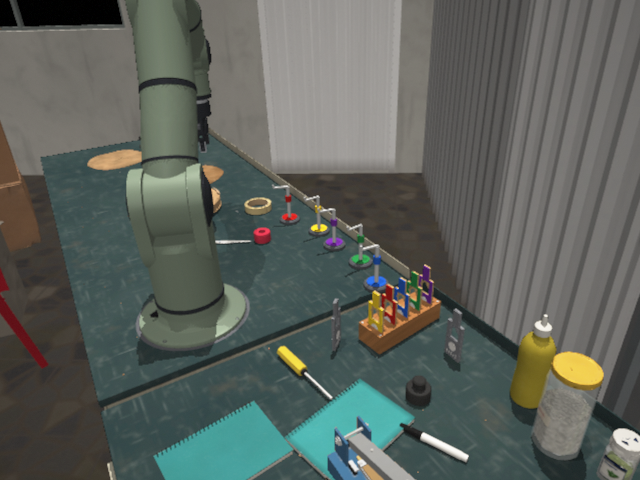

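View pics/side0.png

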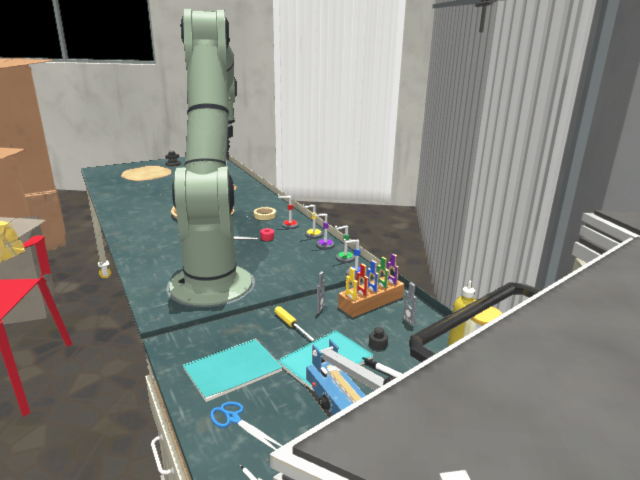

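View pics/wrist0.png

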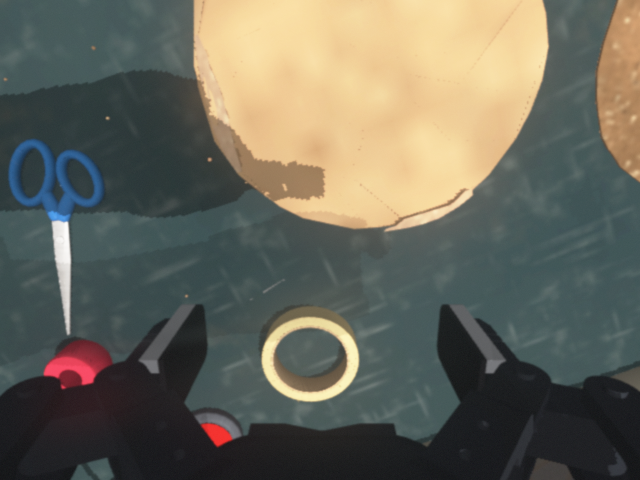

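```bash
python3 - <<'E'
import cv2
a=cv2.imread("pics/scene0.png")[165:365,240:480]
cv2.imwrite("pics/c1.png",cv2.resize(a,(720,600),interpolation=cv2.INTER_CUBIC))
a=cv2.imread("pics/side0.png")[185:325,270:430]
cv2.imwrite("pics/c2.png",cv2.resize(a,(686,600),interpolation=cv2.INTER_CUBIC))
E
cat > h.py <<'E'
import numpy as np, cv2
from scipy.spatial.transform import Rotation as R
from workcell import monitor, cams, bot
def rot(a): return R.from_euler('xyz',a).as_matrix()
def plane(cal,px,z):
    K=cal['mtx'];d=rot(cal['attitude'])@np.linalg.inv(K)@np.r_[px,1.]
    o=cal['origin'];return o+d*(z-o[2])/d[2]
def proj(cal,P):
    P=np.atleast_2d(P);c=(P-cal['origin'])@rot(cal['attitude'])
    p=c@cal['mtx'].T;return p[:,:2]/p[:,2:]
def delta(P,yaw,ref=None):
    """tool vertical with given yaw (rpy -pi/2,0,yaw) at position P -> row numbers from current measured pose"""
    s=monitor.observe();R0=rot(s['tool_rot']);R1=rot([-np.pi/2,0,yaw])
    rv=R.from_matrix(R0.T@R1).as_rotvec();t=R0.T@(np.array(P)-s['position'])*1000
    return np.round(rv,4),np.round(t,1)
E
```

```text
(no output)
```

View pics/c1.png

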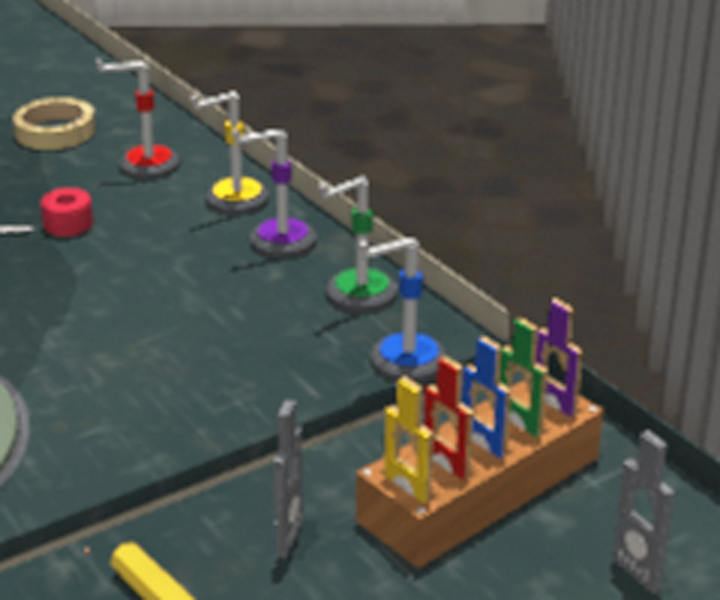

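View pics/c2.png

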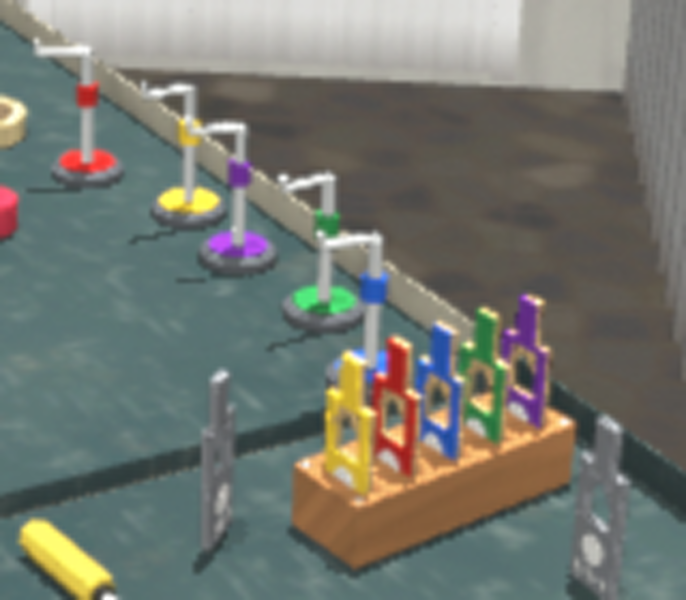

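The two views agree: five coloured tags stand in the block, from near to far yellow, red, blue, green, purple, with their marked faces toward the near end. The stands, far to near, are red, yellow, purple, green, blue, with hook tips to image-left. The two grey tags at (335,325) and (454,337) stand outside the block and are the decoys.

```bash
python3 - <<'E'
from h import *
cal=cams.get_calibration("scene")
f=lambda u,v:(240+u/3,165+v/3)
pts={'red base':(149,158,.015),'red posttop':(143,66,.134),'red tip':(101,63,.144),
'yel base':(237,190,.015),'yel top':(235,97,.134),'yel tip':(197,101,.144),
'pur base':(283,233,.015),'pur top':(281,135,.134),'pur tip':(244,138,.144),
'gr base':(362,283,.015),'gr top':(361,182,.134),'gr tip':(325,187,.144),
'bl base':(409,350,.015),'bl top':(411,243,.134),'bl tip':(365,248,.144),
'blk c1':(359,473,.05),'blk c2':(419,518,.05),'blk c3':(601,408,.05),
'tag y':(409,381,.145),'tag r':(450,361,.145),'tag b':(487,341,.145),'tag g':(524,321,.145),'tag p':(560,302,.145),
'decoy1':(289,405,.13),'decoy2':(652,436,.13),'decoy1base':(285,550,0),'weight':(540,660,.05),'tape':(54,112,.025),'ribbon':(66,200,.032)}
for k,(u,v,z) in pts.items(): 
    P=plane(cal,f(u,v),z); print(k,P.round(4),'r',np.hypot(*P[:2]).round(3))
E
```

```text
red base [0.4291 0.3586 0.015 ] r 0.559
red posttop [0.4284 0.3545 0.134 ] r 0.556
red tip [0.3821 0.3646 0.144 ] r 0.528
yel base [0.4839 0.2344 0.015 ] r 0.538
yel top [0.4815 0.2247 0.134 ] r 0.531
yel tip [0.4327 0.2158 0.144 ] r 0.484
pur base [0.4835 0.122  0.015 ] r 0.499
pur top [0.4809 0.1162 0.134 ] r 0.495
pur tip [0.4362 0.1104 0.144 ] r 0.45
gr base [ 0.5054 -0.0071  0.015 ] r 0.505
gr top [ 0.4995 -0.0138  0.134 ] r 0.5
gr tip [ 0.4555 -0.0221  0.144 ] r 0.456
bl base [ 0.4834 -0.131   0.015 ] r 0.501
bl top [ 0.479  -0.1362  0.134 ] r 0.498
bl tip [ 0.4305 -0.1384  0.144 ] r 0.452
blk c1 [ 0.3304 -0.3003  0.05  ] r 0.447
blk c2 [ 0.3432 -0.3681  0.05  ] r 0.503
blk c3 [ 0.5491 -0.3245  0.05  ] r 0.638
tag y [ 0.358  -0.3262  0.145 ] r 0.484
tag r [ 0.3991 -0.3192  0.145 ] r 0.511
tag b [ 0.4391 -0.3104  0.145 ] r 0.538
tag g [ 0.4808 -0.3013  0.145 ] r 0.567
tag p [ 0.5226 -0.2926  0.145 ] r 0.599
decoy1 [ 0.2747 -0.2909  0.13  ] r 0.4
decoy2 [ 0.4858 -0.4512  0.13  ] r 0.663
decoy1base [ 0.2632 -0.3009  0.    ] r 0.4
weight [ 0.3375 -0.5272  0.05  ] r 0.626
tape [0.369  0.5173 0.025 ] r 0.635
ribbon [0.2972 0.2779 0.032 ] r 0.407
```

```bash
python3 - <<'E'
from h import *
print(delta((0.40,0.10,0.40),1.25))
E
```

```text
(array([ 0.0001, -0.036 , -0.0008]), array([-391.5, -157.8, -339.9]))
```

>>> {"api": "send_rows", "payload": {
  "series": "0 0 0 0 -100 0 0.6; 0 0 0 -390 -158 -340 0.4; 0 0 0 -390 -158 -340 0.35; 0 0 0 -390 -158 -340 0.35; 0 0 0 -390 -158 -340 0.35; 0 0 0 -390 -158 -340 0.35; 0 0 0 -390 -158 -340 0.35; 0 0 0 -390 -158 -340 0.35; 0 0 0 -390 -158 -340 0.35; 0 0 0 -390 -158 -340 0.35; 0 0 0 -390 -158 -340 0.35; 0 0 0 -390 -158 -340 0.35; 0 0 0 -390 -158 -340 0.35; 0 0 0 -390 -158 -340 0.35; 0 0 0 -390 -158 -340 0.35; 0 0 0 -390 -158 -340 0.35; 0 0 0 -390 -158 -340 0.35; 0 0 0 -390 -158 -340 0.35; 0 0 0 -390 -158 -340 0.35; 0 0 0 -390 -158 -340 0.35"
}}

```text
clock: 1.82
position: [0.4004, 0.1021, 0.4001]
tool_rot: [-1.571, 0.0, 1.215]
force: [-0.3, -0.1, 0.1]
grip_width: 0.0296
```

```bash
python3 - <<'E'
from h import *
import json
c=cams.get_calibration("wrist");im=cams.grab_frame("wrist");cv2.imwrite("pics/w1.png",im[:,:,::-1])
json.dump({k:np.array(v).tolist() for k,v in c.items()},open("w1.json","w"))
s=monitor.observe();print(s['clock'],s['position'],s['tool_rot'],s['grip_width'])
E
```

```text
1.8667 [0.40048093 0.10194841 0.40013889] [-1.57058601e+00  3.14023786e-04  1.21511324e+00] 0.02934161677888869
```

View pics/w1.png

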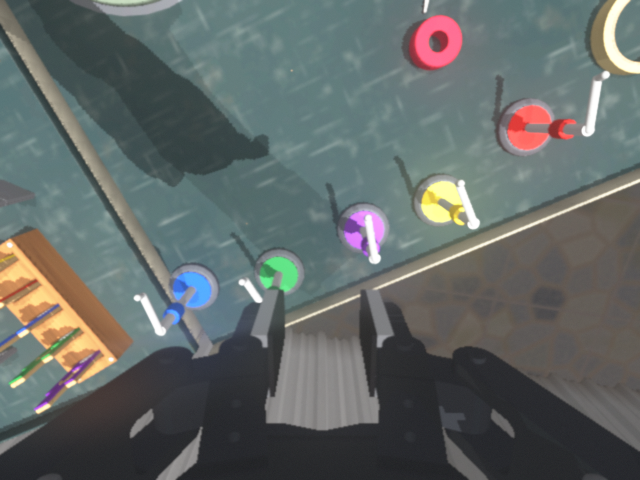

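```bash
python3 - <<'E'
import cv2
a=cv2.imread("pics/w1.png")
cv2.imwrite("pics/c3.png",cv2.resize(a[160:360,120:390],(810,600),interpolation=cv2.INTER_CUBIC)[:,:800])
cv2.imwrite("pics/c4.png",cv2.resize(a[50:250,390:640],(750,600),interpolation=cv2.INTER_CUBIC))
E
```

```text
(no output)
```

View pics/c3.png

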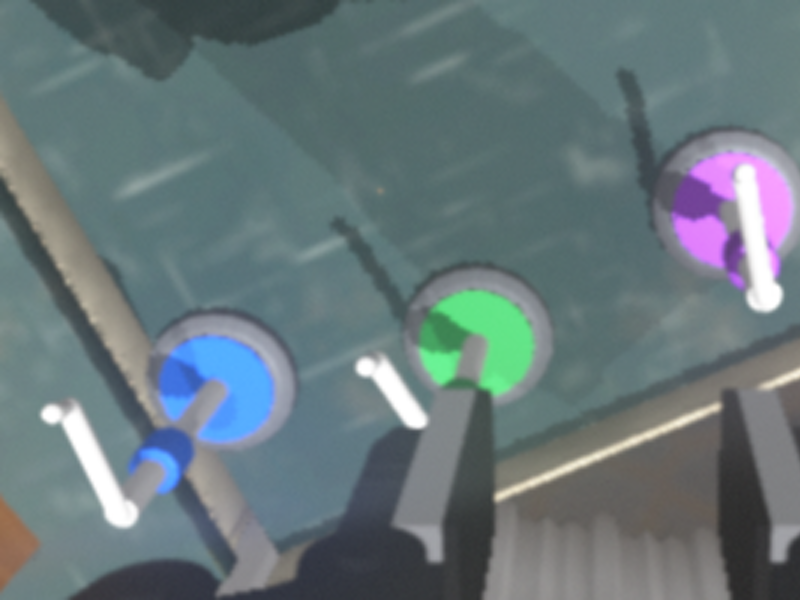

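View pics/c4.png

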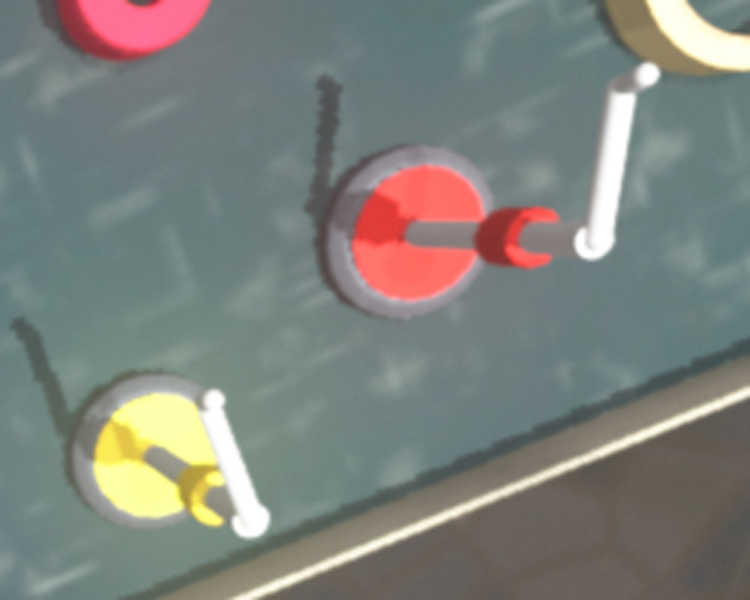

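```bash
python3 - <<'E'
from h import *
import json
from scipy.optimize import least_squares
c={k:np.array(v) for k,v in json.load(open("w1.json")).items()}
f=lambda p:(120+p[0]/3,160+p[1]/3); g=lambda p:(390+p[0]/3,50+p[1]/3)
D={'blue':[f((218,388)),f((122,515)),f((52,413))],'green':[f((477,342)),None,f((367,366))],
'purple':[f((731,210)),f((765,297)),f((744,173))],'red':[g((418,233)),g((594,243)),g((648,74))],'yellow':[g((156,456)),g((251,520)),g((214,399))]}
st={}
for k,v in D.items():
    idx=[i for i in range(3) if v[i] is not None]; o=np.array([v[i] for i in idx])
    M=np.array([[0,0,.015],[0,0,.134],[-.0495,0,.144]])[idx]
    def P(q):
        Rz=R.from_euler('z',q[2]).as_matrix();return M@Rz.T+[q[0],q[1],0]
    r=least_squares(lambda q:(proj(c,P(q))-o).ravel(),[.47,.1,.1])
    st[k]=r.x.tolist()
    seat=r.x[:2]-.026*np.array([np.cos(r.x[2]),np.sin(r.x[2])])
    print(k,r.x.round(4),'seat',seat.round(4),'res',r.fun.round(1))
json.dump(st,open("stands.json","w"))
# block from this view: corners (130,345) etc skip
E
```

```text
blue [ 0.4843 -0.1242 -0.046 ] seat [ 0.4584 -0.123 ] res [ 0.5 -0.5 -0.4  0.3  0.   0. ]
green [ 0.5062 -0.0013  0.157 ] seat [ 0.4805 -0.0054] res [ 0.1  0.2 -0.1 -0.1]
purple [ 0.4862  0.1308 -0.1465] seat [0.4605 0.1346] res [-0.  -0.3  0.   0.4 -0.  -0.2]
red [ 0.4325  0.3673 -0.3399] seat [0.408 0.376] res [-1.6  0.6  1.2 -0.4 -0.  -0. ]
yellow [0.4852 0.2398 0.0963] seat [0.4593 0.2373] res [-0.8 -0.5  0.8  0.7 -0.1 -0.2]
```

The five stands fit within 1.6 px and match the coarse scene-camera estimate. Next I look at the block.

```bash
python3 - <<'E'
from h import *
print(delta((0.44,-0.33,0.32),0.21))
E
```

```text
(array([-0.0000e+00,  1.0051e+00, -4.0000e-04]), array([-391.1,   80.2, -187.5]))
```

>>> {"api": "send_rows", "payload": {
  "series": "0 1.005 0 -391 80 -187 0.35; 0 1.005 0 -391 80 -187 0.35; 0 1.005 0 -391 80 -187 0.35; 0 1.005 0 -391 80 -187 0.35; 0 1.005 0 -391 80 -187 0.35; 0 1.005 0 -391 80 -187 0.35; 0 1.005 0 -391 80 -187 0.35; 0 1.005 0 -391 80 -187 0.35; 0 1.005 0 -391 80 -187 0.35; 0 1.005 0 -391 80 -187 0.35; 0 1.005 0 -391 80 -187 0.35; 0 1.005 0 -391 80 -187 0.35; 0 1.005 0 -391 80 -187 0.35; 0 1.005 0 -391 80 -187 0.35; 0 1.005 0 -391 80 -187 0.35; 0 1.005 0 -391 80 -187 0.35"
}}

```text
clock: 3.2
position: [0.4398, -0.3292, 0.3206]
tool_rot: [-1.571, -0.001, 0.211]
force: [1.0, -1.0, -0.2]
grip_width: 0.0299
```

```bash
python3 - <<'E'
from h import *
import json
c=cams.get_calibration("wrist");im=cams.grab_frame("wrist");cv2.imwrite("pics/w2.png",im[:,:,::-1])
json.dump({k:np.array(v).tolist() for k,v in c.items()},open("w2.json","w"))
s=monitor.observe();print(s['clock'],s['position'],s['tool_rot'],s['grip_width'],s['qpos'])
E
```

```text
3.25 [ 0.4396841  -0.32933697  0.32065046] [-1.57069926e+00 -7.96486294e-04  2.10502968e-01] 0.029513995777918297 [ 0.02685616  0.390061    0.69858565  1.72794613 -0.27545303  1.12338249
  1.01935361]
```

View pics/w2.png

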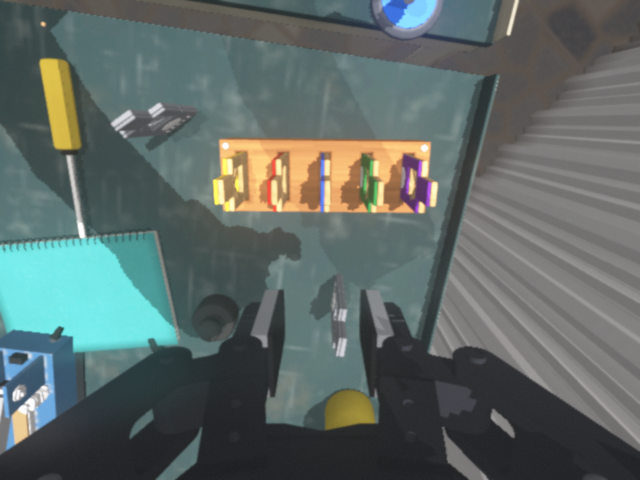

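```bash
python3 - <<'E'
import cv2
a=cv2.imread("pics/w2.png")
cv2.imwrite("pics/c5.png",cv2.resize(a[130:225,205:445],(800,317),interpolation=cv2.INTER_CUBIC))
E
```

```text
(no output)
```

View pics/c5.png

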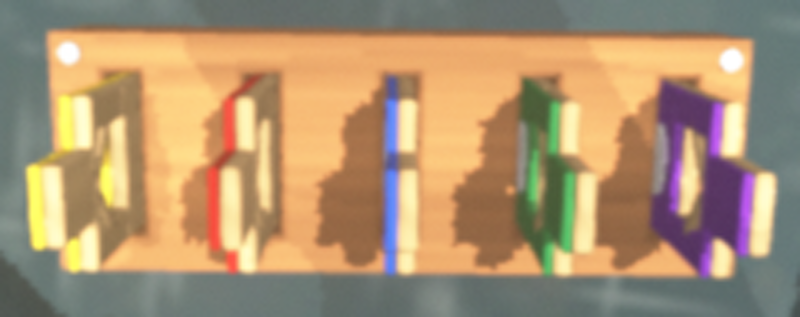

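```bash
python3 - <<'E'
from h import *
import json
from scipy.optimize import least_squares
c={k:np.array(v) for k,v in json.load(open("w2.json")).items()}
f=lambda p:np.array([205+p[0]*.3,130+p[1]*.3])
T={'yellow':(47,207),'red':(225,208),'blue':(402,210),'green':(580,211),'purple':(757,213)}
X=[]
for k,p in T.items():
    P=plane(c,f(p),.145);X.append(P[:2]);print(k,P.round(4))
X=np.array(X);d=np.polyfit(range(5),X,1);print('pitch',np.hypot(*d[0]),'yaw',np.arctan2(d[0][1],d[0][0]))
co=[plane(c,f(p),.05) for p in[(48,32),(752,40),(737,273),(58,271)]];print(np.round(co,4))
e=co[1]-co[0];print('len',np.linalg.norm(e),'yaw',np.arctan2(e[1],e[0]))
E
```

```text
yellow [ 0.358  -0.3278  0.145 ]
red [ 0.399  -0.3193  0.145 ]
blue [ 0.4398 -0.3111  0.145 ]
green [ 0.4808 -0.3026  0.145 ]
purple [ 0.5217 -0.2944  0.145 ]
pitch 0.04175425026226356 yaw 0.20128009409465866
[[ 0.3304 -0.2972  0.05  ]
 [ 0.5353 -0.2559  0.05  ]
 [ 0.551  -0.325   0.05  ]
 [ 0.3433 -0.3686  0.05  ]]
len 0.20909385391772914 yaw 0.19895751824324776
```

```bash
cat >> h.py <<'E'
import json
TAG={'yellow':(0.358,-0.3278),'red':(0.399,-0.3193),'blue':(0.4398,-0.3111),'green':(0.4808,-0.3026),'purple':(0.5217,-0.2944)}
def seat(k):
    q=json.load(open('stands.json'))[k];u=np.array([np.cos(q[2]),np.sin(q[2])]);return np.array(q[:2]),u,q[2]
E
python3 - <<'E'
from h import *
print(delta((*TAG['blue'],.20),.2013));print(delta((*TAG['blue'],.128),.2013))
E
```

```text
(array([-0.0001,  0.0092,  0.0008]), array([  3.8, 120.7,  17.8]))
(array([-0.0001,  0.0092,  0.0008]), array([  3.8, 192.7,  17.8]))
```

>>> {"api": "send_rows", "payload": {
  "series": "0 0.009 0 4 60 18 0.35; 0 0.009 0 4 120 18 0.35; 0 0.009 0 4 120 18 0.35; 0 0.009 0 4 120 18 0.35; 0 0.009 0 4 145 18 0.35; 0 0.009 0 4 165 18 0.35; 0 0.009 0 4 180 18 0.35; 0 0.009 0 4 192 18 0.35; 0 0.009 0 4 193 18 0.35; 0 0.009 0 4 193 18 0.35; 0 0.009 0 4 193 18 0.35",
  "force": 40
}}

```text
clock: 4.17
position: [0.4401, -0.3122, 0.1287]
tool_rot: [-1.572, -0.001, 0.2]
force: [0.5, 0.0, -0.2]
grip_width: 0.0301
```

```bash
python3 - <<'E'
from h import *
im=cams.grab_frame("wrist");cv2.imwrite("pics/w3.png",im[:,:,::-1])
s=monitor.observe();print(s['clock'],s['position'],s['tool_rot'],s['grip_width'],s['force'])
E
```

```text
4.2167 [ 0.4400288  -0.31217914  0.12859793] [-1.57170103e+00 -1.29266544e-03  2.00016415e-01] 0.029708151347586993 [0.20173362 0.78856414 0.08520486]
```

View pics/w3.png

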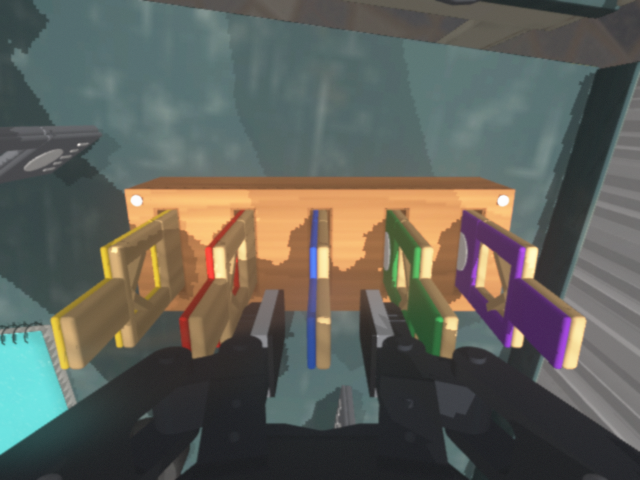

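The blue tab at (318,320) sits centred between the pads and the neighbouring tags are clear. Closing and lifting.

>>> {"api": "send_rows", "payload": {
  "series": "0 0 0 0 0 0 0; 0 0 0 0 0 0 0; 0 0 0 0 0 0 0; 0 0 0 0 0 0 0; 0 0 0 0 0 0 0; 0 0 0 0 0 0 0; 0 0 0 0 -15 0 0; 0 0 0 0 -30 0 0; 0 0 0 0 -60 0 0; 0 0 0 0 -100 0 0; 0 0 0 0 -140 0 0; 0 0 0 0 -180 0 0; 0 0 0 0 -190 0 0; 0 0 0 0 -190 0 0; 0 0 0 0 -190 0 0",
  "force": 40
}}

```text
clock: 5.47
position: [0.4396, -0.3116, 0.3174]
tool_rot: [-1.571, -0.001, 0.2]
force: [-0.7, 1.0, -1.4]
grip_width: 0.0072
```

```bash
python3 - <<'E'
from h import *
im=cams.grab_frame("wrist");cv2.imwrite("pics/w4.png",im[:,:,::-1])
cv2.imwrite("pics/s4.png",cams.grab_frame("scene")[165:365,240:480,::-1].repeat(3,0).repeat(3,1))
s=monitor.observe();print(s['clock'],s['position'],s['tool_rot'],s['grip_width'],s['force'])
q,u,y=seat('blue'); 
# outside: eye beyond tip -> 85mm from post ; TCP z for tag origin z: z0+.113
print(delta((*(q-.095*u),.31),y)); print(delta((*(q-.095*u),.179),y));print(delta((*(q-.026*u),.179),y));print(delta((*(q-.026*u),.161),y))
E
```

```text
5.5667 [ 0.43912671 -0.31137349  0.31619404] [-1.56971301e+00  1.30102745e-03  2.00143479e-01] 0.007584078082983258 [-0.77131323 -0.32767631 -0.89941613]
(array([-0.0009,  0.2462, -0.0014]), array([-10.6,   6.4, 197.6]))
(array([-0.0009,  0.2462, -0.0014]), array([-10.4, 137.4, 197.4]))
(array([-0.0009,  0.2462, -0.0014]), array([ 56.5, 137.3, 180.6]))
(array([-0.0009,  0.2462, -0.0014]), array([ 56.5, 155.3, 180.6]))
```

View pics/w4.png

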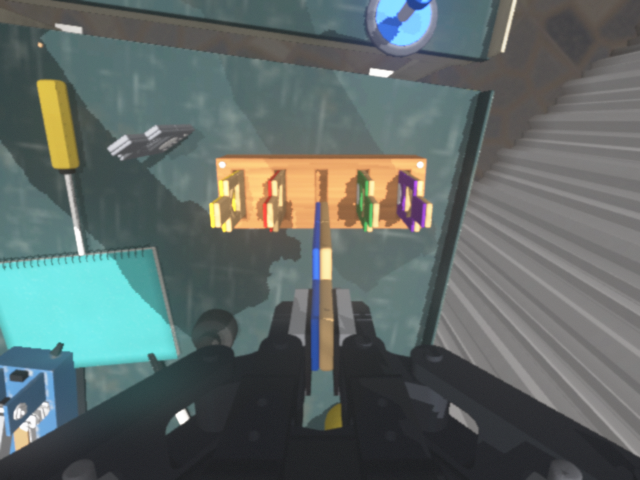

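View pics/s4.png

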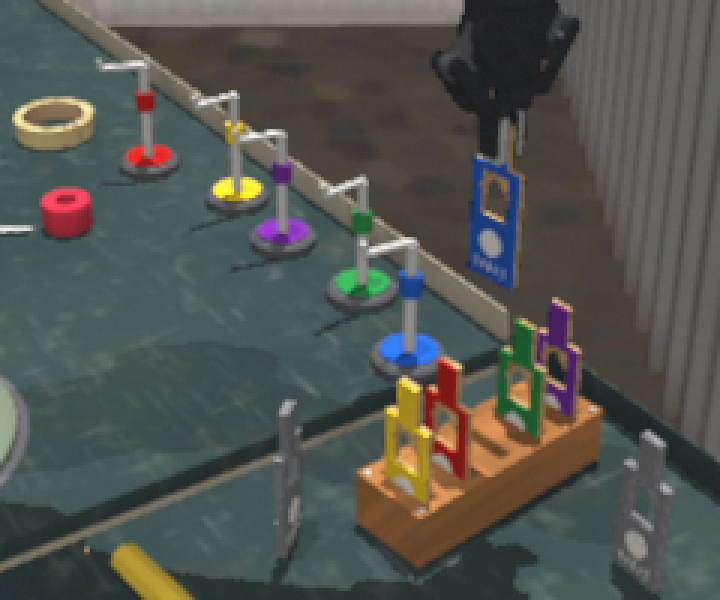

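>>> {"api": "send_rows", "payload": {
  "series": "0 0.1 0 -3 3 40 0; 0 0.2 0 -6 5 80 0; 0 0.246 0 -10 6 120 0; 0 0.246 0 -11 6 160 0; 0 0.246 0 -11 6 197 0; 0 0.246 0 -11 6 197 0; 0 0.246 0 -11 6 197 0; 0 0.246 0 -11 40 197 0; 0 0.246 0 -11 75 197 0; 0 0.246 0 -11 105 197 0; 0 0.246 0 -11 125 197 0; 0 0.246 0 -11 137 197 0; 0 0.246 0 -11 137 197 0; 0 0.246 0 -11 137 197 0; 0 0.246 0 -11 137 197 0"
}}

```text
clock: 6.82
position: [0.3897, -0.1218, 0.1807]
tool_rot: [-1.571, -0.0, -0.047]
force: [0.2, -0.8, -1.0]
grip_width: 0.0074
```

```bash
cat >look.py <<'E'
import sys
from h import *
n=sys.argv[1]; box=[int(x) for x in sys.argv[2:6]] or [240,165,480,365]
c=cams.get_calibration("wrist");im=cams.grab_frame("wrist");cv2.imwrite(f"pics/w{n}.png",im[:,:,::-1])
json.dump({k:np.array(v).tolist() for k,v in c.items()},open(f"w{n}.json","w"))
x0,y0,x1,y1=box
cr=cams.grab_frame("scene")[y0:y1,x0:x1,::-1];f=min(800/cr.shape[1],600/cr.shape[0])
cv2.imwrite(f"pics/s{n}.png",cv2.resize(np.ascontiguousarray(cr),None,fx=f,fy=f,interpolation=cv2.INTER_CUBIC)[:600,:800])
s=monitor.observe();print(s['clock'],s['position'].round(4),s['tool_rot'].round(3),s['grip_width'].round(4),s['force'].round(1))
E
python3 look.py 5 320 200 440 300
python3 - <<'E'
from h import *
q,u,y=seat('blue')
print(delta((*(q-.026*u),.179),y));print(delta((*(q-.026*u),.161),y))
E
```

```text
(array([-0.    , -0.0003,  0.0013]), array([68.4,  2.1,  1.4]))
(array([-0.    , -0.0003,  0.0013]), array([68.4, 20.1,  1.4]))Traceback (most recent call last):
  File "look.py", line 9, in <module>
    s=monitor.observe();print(s['clock'],s['position'].round(4),s['tool_rot'].round(3),s['grip_width'].round(4),s['force'].round(1))
                                                                                       ^^^^^^^^^^^^^^^^^^^^^
AttributeError: 'float' object has no attribute 'round'
```

View pics/w5.png

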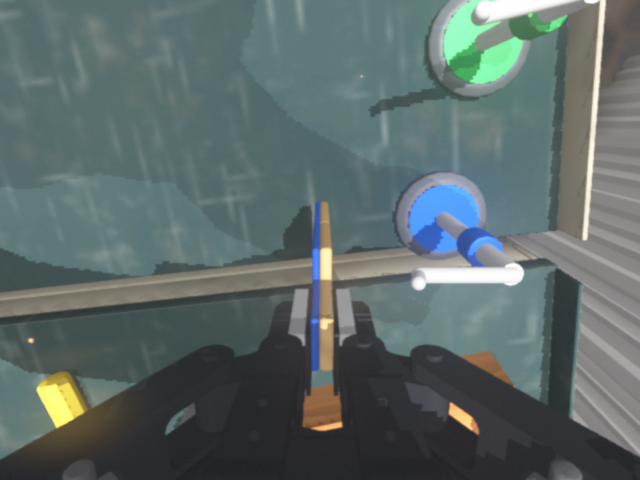

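View pics/s5.png

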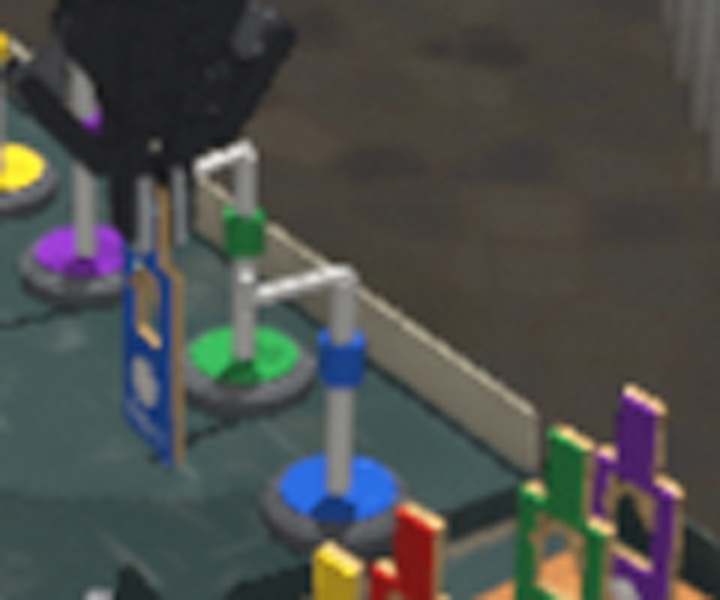

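```bash
sed -i "s/s\['grip_width'\].round(4)/round(s['grip_width'],4)/" look.py
cat > fit.py <<'E'
from h import *
from scipy.optimize import least_squares
def fit(c,base,post,tip):
    v=[base,post,tip];idx=[i for i in range(3) if v[i] is not None];o=np.array([v[i] for i in idx],float)
    M=np.array([[0,0,.015],[0,0,.134],[-.0495,0,.144]])[idx]
    P=lambda q:M@R.from_euler('z',q[2]).as_matrix().T+[q[0],q[1],0]
    r=least_squares(lambda q:(proj(c,P(q))-o).ravel(),[.47,.1,.1]);return r.x,r.fun
def load(n): return {k:np.array(v) for k,v in json.load(open(f"w{n}.json")).items()}
E
python3 - <<'E'
from fit import *
c=load(5)
x,f=fit(c,(445,213),(515,273),(418,281));print(x.round(4),f.round(1)); x2,f=fit(c,None,(515,273),(418,281));print(x2.round(4),f)
print(monitor.observe()['position'],rot(monitor.observe()['tool_rot'])[:,0])
E
```

```text
[ 0.4839 -0.1238 -0.0369] [-2.   1.9  1.1 -1.2  0.1  0. ]
[ 0.4836 -0.1244 -0.0504] [ 0.42119336  0.06457017 -0.39964797 -0.03106215]
[ 0.38999563 -0.1212402   0.18101642] [ 0.9989286  -0.0462602   0.00128505]
```

>>> {"api": "send_rows", "payload": {
  "series": "0 0 0 15 2 1 0; 0 0 0 30 2 1 0; 0 0 0 45 2 1 0; 0 0 0 58 2 1 0; 0 0 0 67 2 1 0; 0 0 0 68 2 1 0; 0 0 0 68 2 1 0; 0 0 0 68 6 1 0; 0 0 0 68 10 1 0; 0 0 0 68 14 1 0; 0 0 0 68 17 1 0; 0 0 0 68 18 1 0; 0 0 0 68 18 1 0"
}}

```text
clock: 8.0
position: [0.4576, -0.1241, 0.1624]
tool_rot: [-1.572, -0.001, -0.047]
force: [-1.6, -4.9, 9.7]
grip_width: 0.0073
```

```bash
python3 look.py 6 320 200 440 300
```

```text
8.1 [ 0.4576 -0.1239  0.1625] [-1.572e+00 -1.000e-03 -4.700e-02] 0.0074 [-0.9 -3.8  8.7]
```

View pics/w6.png

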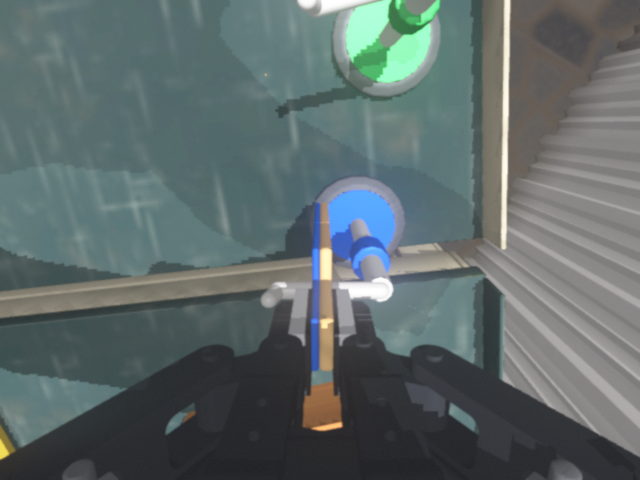

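View pics/s6.png

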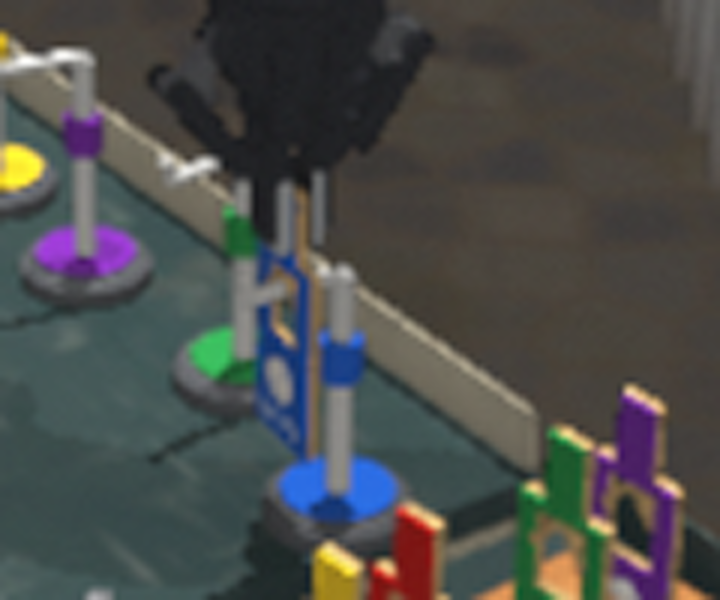

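The bar is through the window and there is 9 N of contact, so the tag is seated. Releasing and rising.

>>> {"api": "send_rows", "payload": {
  "series": "0 0 0 0 -1 0 0; 0 0 0 0 -1 0 0.1; 0 0 0 0 -1 0 0.2; 0 0 0 0 -1 0 0.3; 0 0 0 0 -1 0 0.3; 0 0 0 0 -1 0 0.3; 0 0 0 0 -10 0 0.3; 0 0 0 0 -25 0 0.3; 0 0 0 0 -50 0 0.3; 0 0 0 0 -90 0 0.35; 0 0 0 0 -130 0 0.35; 0 0 0 0 -150 0 0.35; 0 0 0 0 -150 0 0.35"
}}

```text
clock: 9.18
position: [0.4588, -0.1237, 0.3168]
tool_rot: [-1.57, -0.006, -0.046]
force: [0.5, 0.1, 0.1]
grip_width: 0.0299
```

```bash
python3 look.py 7 240 165 480 365
python3 - <<'E'
from h import *
print(delta((*TAG['green'],.315),.2013));print(delta((*TAG['green'],.128),.2013))
E
```

```text
9.2833 [ 0.4576 -0.1229  0.3131] [-1.57  -0.002 -0.046] 0.03 [ 0.4  0.7 -0.2]
(array([-0.0004, -0.247 ,  0.0016]), array([  31.4,   -1.9, -178.4]))
(array([-0.0004, -0.247 ,  0.0016]), array([  31.1,  185.1, -178.5]))
```

View pics/w7.png

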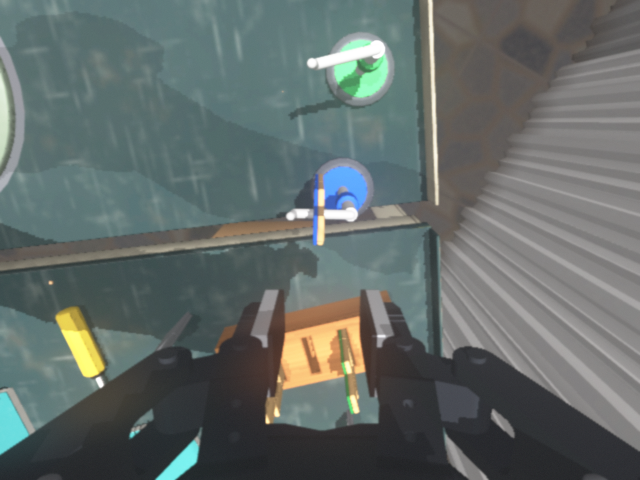

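View pics/s7.png

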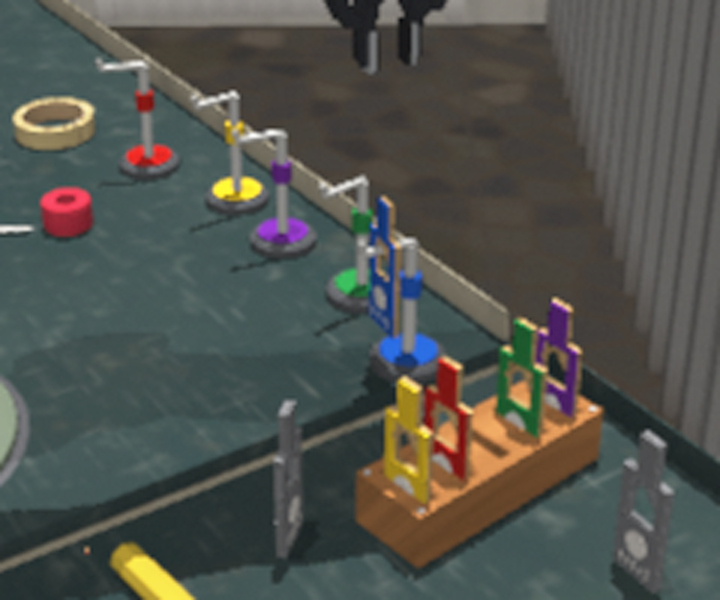

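Blue hangs straight with its marked face toward the tip, at (385,265) in the crop. Green is next.

>>> {"api": "send_rows", "payload": {
  "series": "0 -0.12 0 15 0 -41 0.35; 0 -0.247 0 31 0 -82 0.35; 0 -0.247 0 31 0 -123 0.35; 0 -0.247 0 31 0 -160 0.35; 0 -0.247 0 31 0 -178 0.35; 0 -0.247 0 31 0 -178 0.35; 0 -0.247 0 31 0 -178 0.35; 0 -0.247 0 31 40 -178 0.35; 0 -0.247 0 31 80 -178 0.35; 0 -0.247 0 31 110 -178 0.35; 0 -0.247 0 31 140 -178 0.35; 0 -0.247 0 31 160 -178 0.35; 0 -0.247 0 31 175 -178 0.35; 0 -0.247 0 31 184 -178 0.35; 0 -0.247 0 31 184 -178 0.35; 0 -0.247 0 31 184 -178 0.35; 0 -0.247 0 31 184 -178 0.35"
}}

```text
clock: 10.7
position: [0.4807, -0.3022, 0.1292]
tool_rot: [-1.571, -0.001, 0.201]
force: [-0.5, 0.3, 0.7]
grip_width: 0.03
```

```bash
python3 look.py 8 240 165 480 365
```

```text
10.8 [ 0.4808 -0.3023  0.1293] [-1.572e+00 -1.000e-03  2.010e-01] 0.0298 [-0.8 -0.6 -0. ]
```

View pics/w8.png

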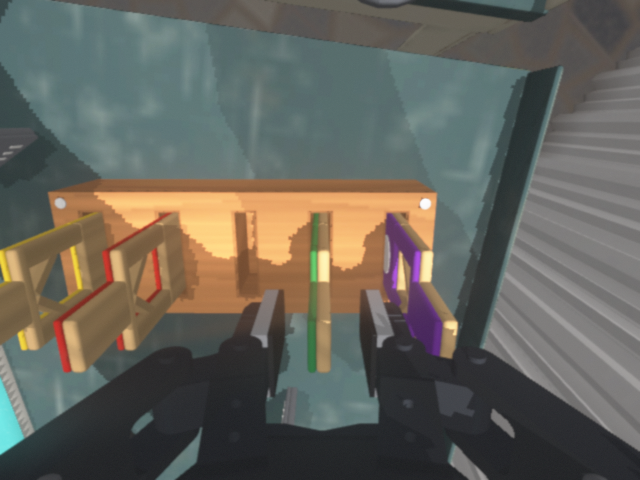

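The green tab at (318,320) is centred. Closing and lifting.

>>> {"api": "send_rows", "payload": {
  "series": "0 0 0 0 0 0 0; 0 0 0 0 0 0 0; 0 0 0 0 0 0 0; 0 0 0 0 0 0 0; 0 0 0 0 0 0 0; 0 0 0 0 0 0 0; 0 0 0 0 -15 0 0; 0 0 0 0 -30 0 0; 0 0 0 0 -60 0 0; 0 0 0 0 -100 0 0; 0 0 0 0 -140 0 0; 0 0 0 0 -180 0 0; 0 0 0 0 -200 0 0; 0 0 0 0 -200 0 0; 0 0 0 0 -200 0 0; 0 0 0 0 -200 0 0; 0 0 0 0 -200 0 0"
}}

```text
clock: 12.22
position: [0.48, -0.302, 0.3273]
tool_rot: [-1.57, 0.001, 0.201]
force: [1.1, 0.1, -0.9]
grip_width: 0.0077
```

```bash
python3 look.py 9 240 165 480 365
python3 - <<'E'
from h import *
q,u,y=seat('green')
print(delta((*(q-.1*u),.329),y)); print(delta((*(q-.1*u),.180),y))
E
```

```text
12.3167 [ 0.4801 -0.3021  0.3274] [-1.57e+00  1.00e-03  2.01e-01] 0.0073 [ 0.4  0.1 -0.2]
(array([-0.0007,  0.0438, -0.0014]), array([-14.3,  -1.3, 293.9]))
(array([-0.0007,  0.0438, -0.0014]), array([-14.1, 147.7, 293.8]))
```

View pics/s9.png

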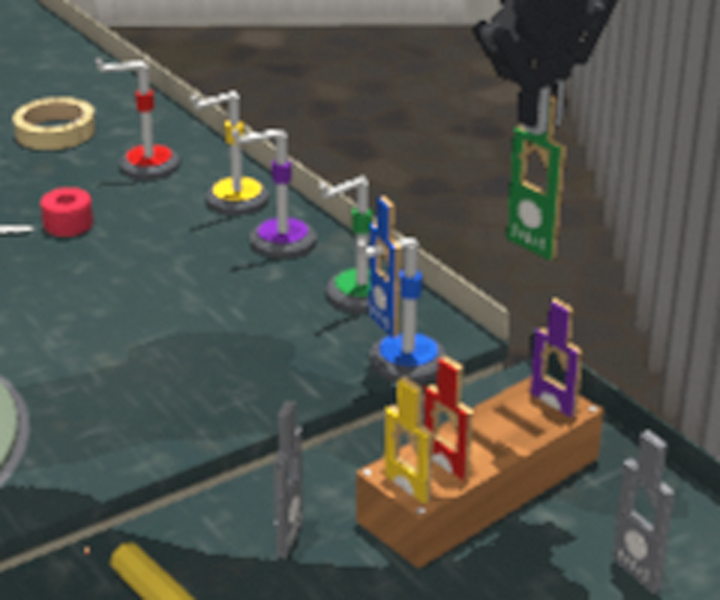

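>>> {"api": "send_rows", "payload": {
  "series": "0 0.044 0 -5 -1 40 0; 0 0.044 0 -14 -1 80 0; 0 0.044 0 -14 -1 120 0; 0 0.044 0 -14 -1 160 0; 0 0.044 0 -14 -1 200 0; 0 0.044 0 -14 -1 240 0; 0 0.044 0 -14 -1 275 0; 0 0.044 0 -14 -1 294 0; 0 0.044 0 -14 -1 294 0; 0 0.044 0 -14 0 294 0; 0 0.044 0 -14 35 294 0; 0 0.044 0 -14 70 294 0; 0 0.044 0 -14 105 294 0; 0 0.044 0 -14 130 294 0; 0 0.044 0 -14 147 294 0; 0 0.044 0 -14 147 294 0; 0 0.044 0 -14 147 294 0; 0 0.044 0 -14 147 294 0"
}}

```text
clock: 13.82
position: [0.4084, -0.0178, 0.1821]
tool_rot: [-1.571, -0.001, 0.156]
force: [0.6, 0.6, -0.4]
grip_width: 0.0074
```

```bash
python3 look.py 10 300 180 420 280
```

```text
13.9167 [ 0.4086 -0.0172  0.1824] [-1.571 -0.002  0.157] 0.0072 [ 0.8  0.1 -0.3]
```

View pics/w10.png

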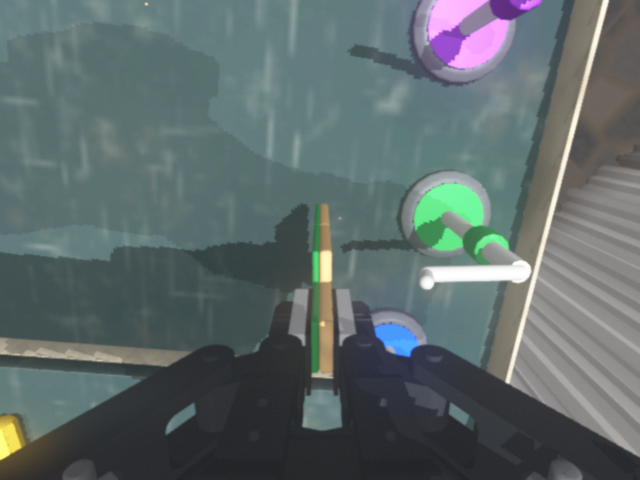

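View pics/s10.png

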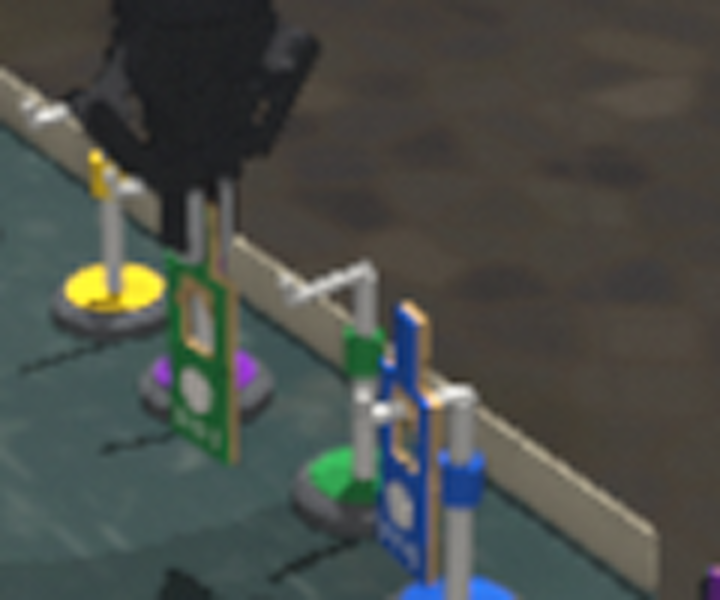

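```bash
cat > hang.py <<'E'
import sys
from fit import *
# usage: n postx posty tipx tipy
n=sys.argv[1];a=[float(v) for v in sys.argv[2:]]
x,f=fit(load(n),None,a[0:2],a[2:4]);print('stand',x.round(4),f.round(1))
u=np.array([np.cos(x[2]),np.sin(x[2])])
for z in(.180,.161): print(delta((*(x[:2]-.026*u),z),x[2]))
E
python3 hang.py 10 522 270 428 281
```

```text
stand [0.5052 0.     0.1827] [ 1.5  0.2 -1.4 -0.1]
(array([-0.0002, -0.0261,  0.0019]), array([72.2,  2.5,  1.3]))
(array([-0.0002, -0.0261,  0.0019]), array([72.1, 21.5,  1.3]))
```

>>> {"api": "send_rows", "payload": {
  "series": "0 -0.02 0 15 2 1 0; 0 -0.02 0 30 2 1 0; 0 -0.02 0 45 2 1 0; 0 -0.02 0 60 2 1 0; 0 -0.02 0 71 2 1 0; 0 -0.02 0 72 2 1 0; 0 -0.02 0 72 2 1 0; 0 -0.02 0 72 6 1 0; 0 -0.02 0 72 10 1 0; 0 -0.02 0 72 14 1 0; 0 -0.02 0 72 17 1 0; 0 -0.02 0 72 19 1 0; 0 -0.02 0 72 19 1 0; 0 -0.02 0 72 19 1 0"
}}

```text
clock: 15.08
position: [0.4789, -0.0052, 0.1622]
tool_rot: [-1.571, -0.0, 0.176]
force: [0.2, -2.1, 0.7]
grip_width: 0.0072
```

```bash
python3 look.py 11 300 180 420 280
```

```text
15.1833 [ 0.4789 -0.005   0.1623] [-1.571 -0.     0.177] 0.0075 [ 0.4 -2.8  1.8]
```

View pics/w11.png

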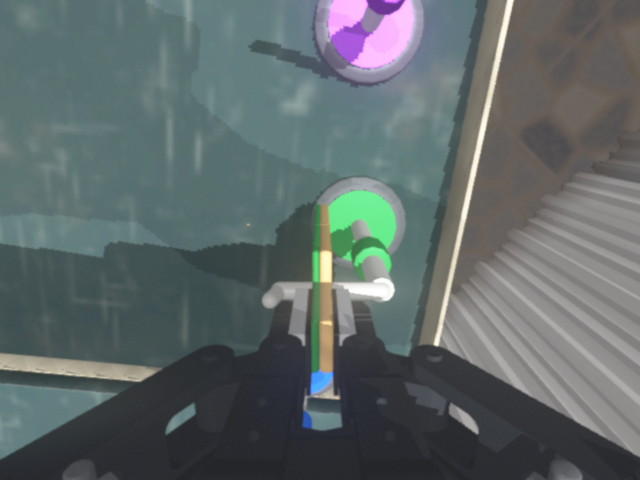

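View pics/s11.png

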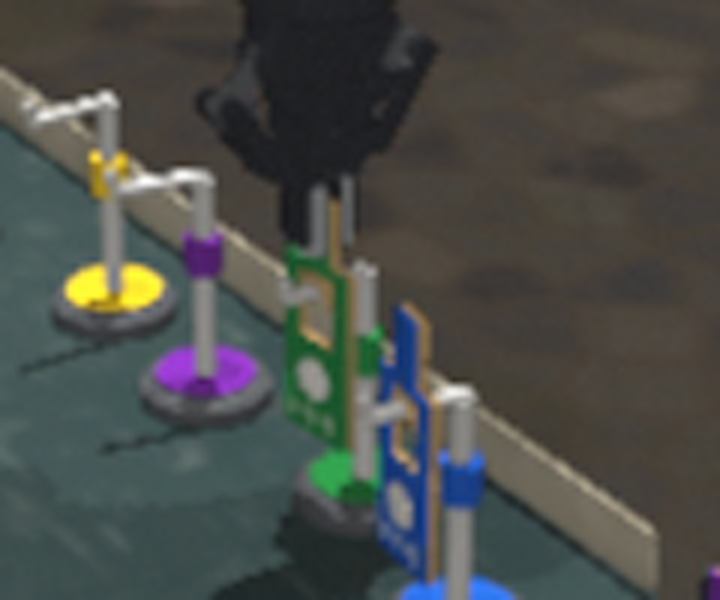

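Green is seated, with the bar through the window and light contact (2 to 3 N). Releasing.

>>> {"api": "send_rows", "payload": {
  "series": "0 0 0 0 0 0 0.1; 0 0 0 0 0 0 0.2; 0 0 0 0 0 0 0.3; 0 0 0 0 0 0 0.3; 0 0 0 0 0 0 0.3; 0 0 0 0 -10 0 0.3; 0 0 0 0 -25 0 0.3; 0 0 0 0 -50 0 0.3; 0 0 0 0 -90 0 0.35; 0 0 0 0 -130 0 0.35; 0 0 0 0 -160 0 0.35; 0 0 0 0 -160 0 0.35; 0 0 0 0 -160 0 0.35"
}}

```text
clock: 16.27
position: [0.4793, -0.0047, 0.3242]
tool_rot: [-1.57, -0.003, 0.177]
force: [0.1, 0.7, -1.4]
grip_width: 0.0298
```

```bash
python3 look.py 12 240 165 480 365
python3 - <<'E'
from h import *
print(delta((*TAG['purple'],.32),.2013));print(delta((*TAG['purple'],.128),.2013))
E
```

```text
16.3667 [ 0.4785 -0.0047  0.3221] [-1.571  0.     0.177] 0.0301 [-0.6 -0.4 -0.3]
(array([-0.0002, -0.0242, -0.0005]), array([  -8.5,    2.1, -292.8]))
(array([-0.0002, -0.0242, -0.0005]), array([  -8.4,  194.1, -292.8]))
```

View pics/s12.png

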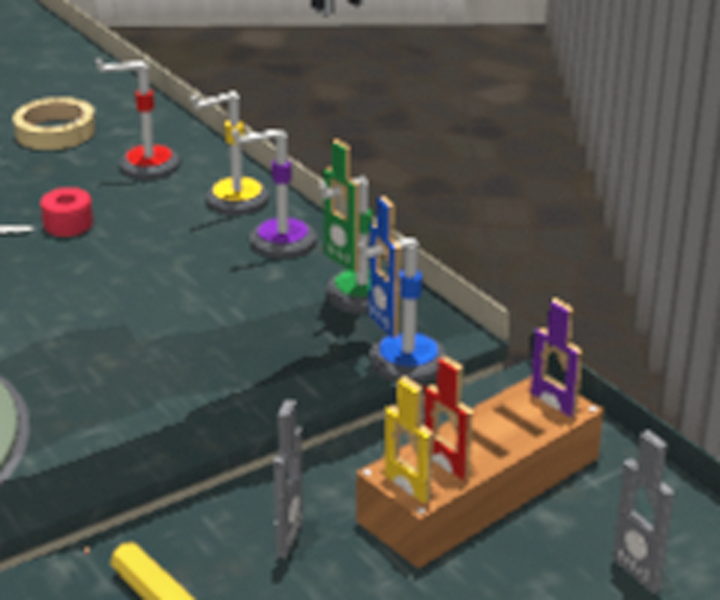

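Green hangs straight. Purple is next.

>>> {"api": "send_rows", "payload": {
  "series": "0 -0.024 0 -8 0 -40 0.35; 0 -0.024 0 -8 0 -80 0.35; 0 -0.024 0 -8 0 -120 0.35; 0 -0.024 0 -8 0 -160 0.35; 0 -0.024 0 -8 0 -200 0.35; 0 -0.024 0 -8 0 -240 0.35; 0 -0.024 0 -8 0 -275 0.35; 0 -0.024 0 -8 2 -293 0.35; 0 -0.024 0 -8 2 -293 0.35; 0 -0.024 0 -8 2 -293 0.35; 0 -0.024 0 -8 40 -293 0.35; 0 -0.024 0 -8 80 -293 0.35; 0 -0.024 0 -8 120 -293 0.35; 0 -0.024 0 -8 150 -293 0.35; 0 -0.024 0 -8 170 -293 0.35; 0 -0.024 0 -8 185 -293 0.35; 0 -0.024 0 -8 194 -293 0.35; 0 -0.024 0 -8 194 -293 0.35; 0 -0.024 0 -8 194 -293 0.35; 0 -0.024 0 -8 194 -293 0.35"
}}

```text
clock: 18.03
position: [0.523, -0.2946, 0.1293]
tool_rot: [-1.571, -0.001, 0.201]
force: [-0.3, -0.5, 0.3]
grip_width: 0.0299
```

```bash
python3 look.py 13 240 165 480 365
```

```text
18.1333 [ 0.5231 -0.2946  0.1294] [-1.572e+00 -1.000e-03  2.010e-01] 0.0296 [-0.4 -0.2 -0.5]
```

View pics/w13.png

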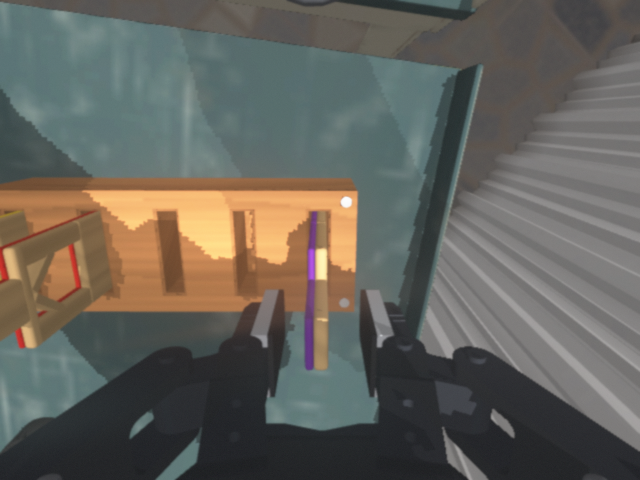

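The purple tab at (316,320) is between the pads. Closing and lifting.

>>> {"api": "send_rows", "payload": {
  "series": "0 0 0 -1 0 0 0; 0 0 0 -1 0 0 0; 0 0 0 -1 0 0 0; 0 0 0 -1 0 0 0; 0 0 0 -1 0 0 0; 0 0 0 -1 0 0 0; 0 0 0 -1 -15 0 0; 0 0 0 -1 -30 0 0; 0 0 0 -1 -60 0 0; 0 0 0 -1 -100 0 0; 0 0 0 -1 -140 0 0; 0 0 0 -1 -180 0 0; 0 0 0 -1 -210 0 0; 0 0 0 -1 -210 0 0; 0 0 0 -1 -210 0 0; 0 0 0 -1 -210 0 0; 0 0 0 -1 -210 0 0"
}}

```text
clock: 19.55
position: [0.5213, -0.2945, 0.3373]
tool_rot: [-1.57, 0.001, 0.201]
force: [0.6, -0.5, 0.1]
grip_width: 0.0073
```

```bash
python3 look.py 14 240 165 480 365
python3 - <<'E'
from h import *
q,u,y=seat('purple')
print(delta((0.45,-0.02,.337),y));print(delta((*(q-.1*u),.337),y)); print(delta((*(q-.1*u),.180),y))
E
```

```text
19.65 [ 0.5213 -0.2946  0.3373] [-1.57e+00  1.00e-03  2.01e-01] 0.0073 [-0.2  0.5 -0.6]
(array([-0.0005,  0.3473, -0.0015]), array([-15.1,   0.6, 283.3]))
(array([-0.0005,  0.3473, -0.0015]), array([-43.6,   0.8, 457.9]))
(array([-0.0005,  0.3473, -0.0015]), array([-43.4, 157.8, 457.8]))
```

View pics/s14.png

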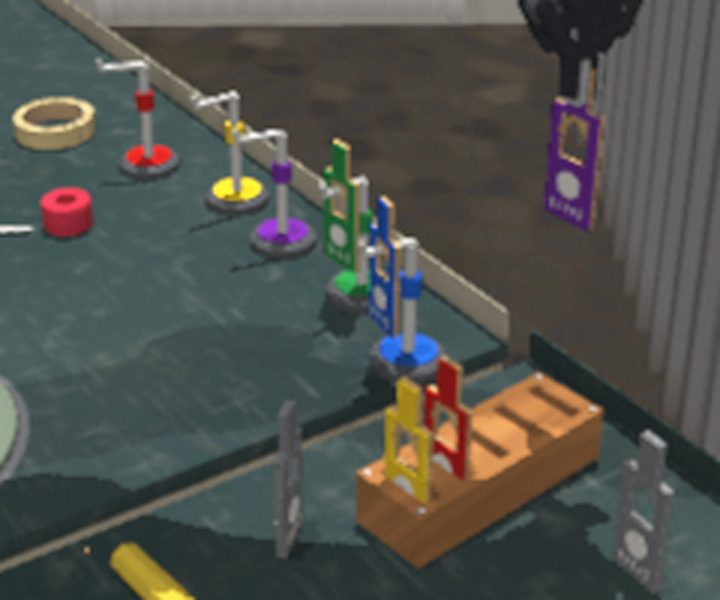

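>>> {"api": "send_rows", "payload": {
  "series": "0 0.1 0 -4 0 40 0; 0 0.2 0 -8 0 80 0; 0 0.3 0 -12 0 120 0; 0 0.347 0 -16 0 160 0; 0 0.347 0 -20 0 200 0; 0 0.347 0 -24 0 240 0; 0 0.347 0 -28 0 280 0; 0 0.347 0 -32 0 320 0; 0 0.347 0 -36 0 360 0; 0 0.347 0 -38 0 400 0; 0 0.347 0 -40 0 435 0; 0 0.347 0 -40 0 457 0; 0 0.347 0 -40 0 457 0; 0 0.347 0 -40 0 457 0; 0 0.347 0 -40 40 457 0; 0 0.347 0 -40 80 457 0; 0 0.347 0 -40 115 457 0; 0 0.347 0 -40 140 457 0; 0 0.347 0 -40 157 457 0; 0 0.347 0 -40 157 457 0"
}}

```text
clock: 21.32
position: [0.3901, 0.1431, 0.1787]
tool_rot: [-1.575, 0.003, -0.148]
force: [-1.1, -0.2, -1.0]
grip_width: 0.0075
```

>>> {"api": "send_rows", "payload": {
  "series": "0 0 0 0 0 0 0; 0 0 0 0 0 0 0"
}}

```text
clock: 21.48
position: [0.3918, 0.1446, 0.1823]
tool_rot: [-1.57, -0.001, -0.147]
force: [0.4, -0.6, 0.1]
grip_width: 0.0076
```

```bash
python3 look.py 15 280 160 400 260
```

```text
21.5833 [0.3918 0.1451 0.1824] [-1.569e+00 -1.000e-03 -1.460e-01] 0.0076 [-0.3 -0.2 -0.5]
```

View pics/w15.png

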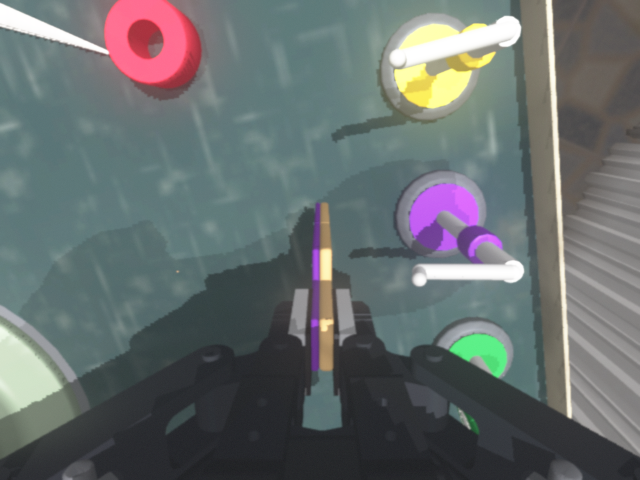

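View pics/s15.png

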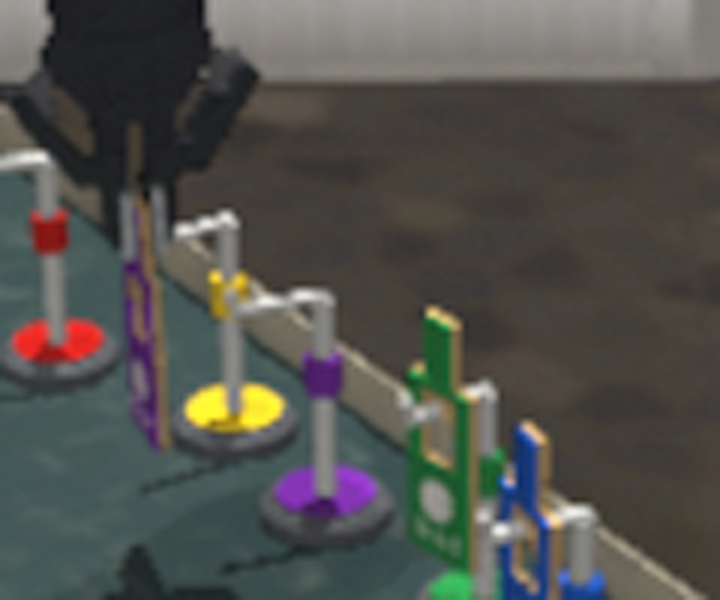

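```bash
python3 hang.py 15 515 271 420 279; python3 -c "
from fit import *
print(fit(load(15),None,(509,31),(398,61)))"
```

```text
stand [ 0.4861  0.1329 -0.1501] [ 1.   0.2 -1.  -0.1]
(array([-0.0015,  0.0038,  0.0014]), array([69.1,  2.5,  1.7]))
(array([-0.0015,  0.0038,  0.0014]), array([69. , 21.5,  1.7]))
(array([0.48474529, 0.23951662, 0.11435087]), array([ 1.5198544 , -0.18064887, -1.46259079,  0.28843925]))
```

>>> {"api": "send_rows", "payload": {
  "series": "0 0 0 15 2 2 0; 0 0 0 30 2 2 0; 0 0 0 45 2 2 0; 0 0 0 58 2 2 0; 0 0 0 68 2 2 0; 0 0 0 69 2 2 0; 0 0 0 69 2 2 0; 0 0 0 69 6 2 0; 0 0 0 69 10 2 0; 0 0 0 69 14 2 0; 0 0 0 69 17 2 0; 0 0 0 69 19 2 0; 0 0 0 69 19 2 0; 0 0 0 69 19 2 0"
}}

```text
clock: 22.75
position: [0.4596, 0.1365, 0.1622]
tool_rot: [-1.571, 0.0, -0.147]
force: [-0.4, -3.1, 4.4]
grip_width: 0.0074
```

```bash
python3 look.py 16 280 160 400 260
```

```text
22.85 [0.4596 0.1365 0.1622] [-1.571  0.    -0.146] 0.0078 [-0.3 -3.5  4.8]
```

View pics/w16.png

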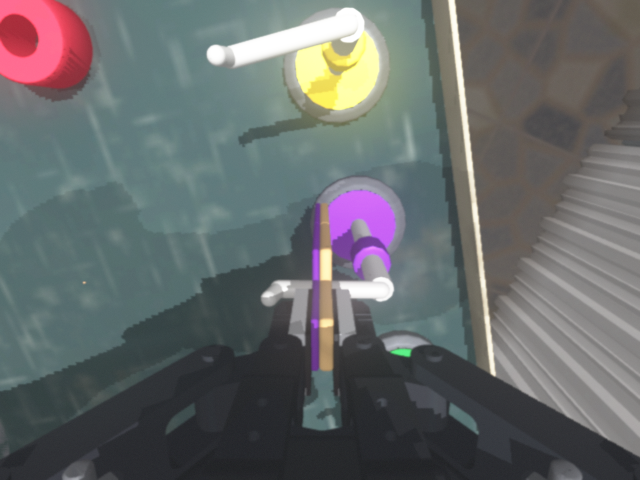

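View pics/s16.png

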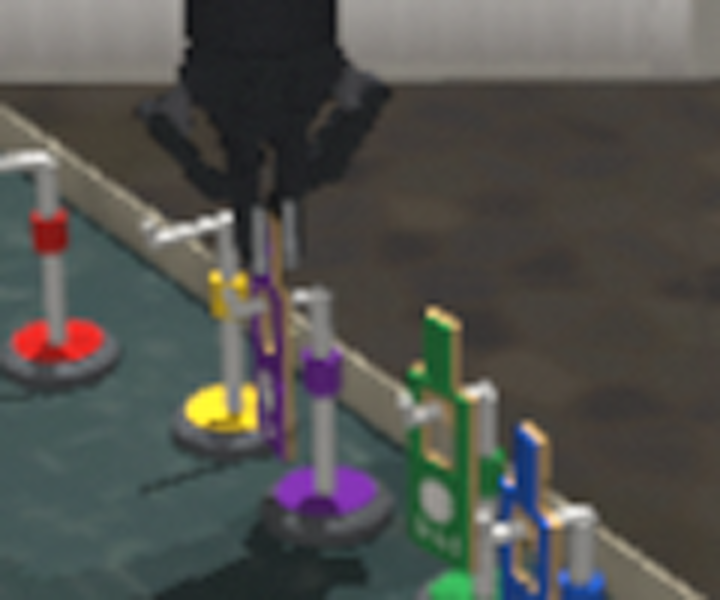

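Purple is seated with 5 N of contact. Releasing.

>>> {"api": "send_rows", "payload": {
  "series": "0 0 0 0 0 0 0.1; 0 0 0 0 0 0 0.2; 0 0 0 0 0 0 0.3; 0 0 0 0 0 0 0.3; 0 0 0 0 0 0 0.3; 0 0 0 0 -10 0 0.3; 0 0 0 0 -25 0 0.3; 0 0 0 0 -50 0 0.3; 0 0 0 0 -90 0 0.35; 0 0 0 0 -130 0 0.35; 0 0 0 0 -160 0 0.35; 0 0 0 0 -160 0 0.35; 0 0 0 0 -160 0 0.35"
}}

```text
clock: 23.93
position: [0.4601, 0.1371, 0.3242]
tool_rot: [-1.568, -0.002, -0.146]
force: [-0.3, -0.0, -1.4]
grip_width: 0.0298
```

```bash
python3 look.py 17 240 165 480 365
python3 - <<'E'
from h import *
print(delta((*TAG['red'],.32),.2013));print(delta((*TAG['red'],.128),.2013))
E
```

```text
24.0333 [0.4593 0.1369 0.3221] [-1.571  0.    -0.146] 0.0301 [ 0.6  0.2 -1.2]
(array([ 0.    , -0.3472, -0.0005]), array([   6.6,    2.2, -460.1]))
(array([ 0.    , -0.3472, -0.0005]), array([   6.7,  194.2, -460.1]))
```

View pics/s17.png

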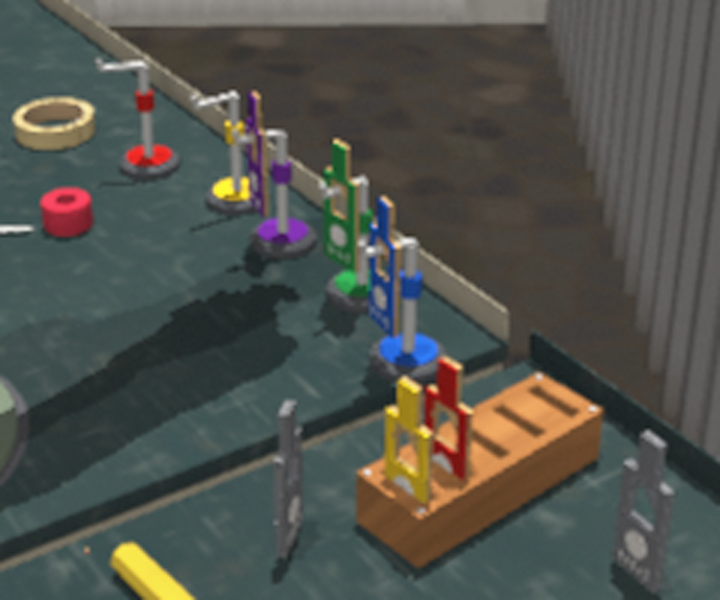

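View pics/w17.png

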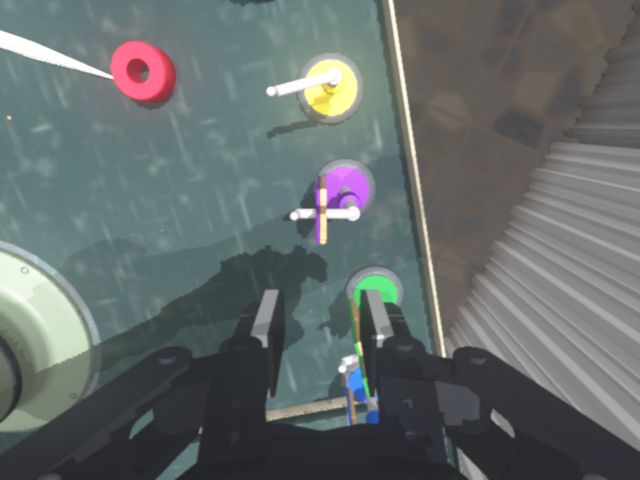

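Purple hangs straight. Red is next.

>>> {"api": "send_rows", "payload": {
  "series": "0 -0.1 0 1 0 -40 0.35; 0 -0.2 0 2 0 -80 0.35; 0 -0.3 0 3 0 -120 0.35; 0 -0.347 0 4 0 -160 0.35; 0 -0.347 0 5 0 -200 0.35; 0 -0.347 0 6 0 -240 0.35; 0 -0.347 0 7 0 -280 0.35; 0 -0.347 0 7 0 -320 0.35; 0 -0.347 0 7 0 -360 0.35; 0 -0.347 0 7 0 -400 0.35; 0 -0.347 0 7 0 -435 0.35; 0 -0.347 0 7 2 -460 0.35; 0 -0.347 0 7 2 -460 0.35; 0 -0.347 0 7 2 -460 0.35; 0 -0.347 0 7 2 -460 0.35; 0 -0.347 0 7 40 -460 0.35; 0 -0.347 0 7 80 -460 0.35; 0 -0.347 0 7 110 -460 0.35; 0 -0.347 0 7 120 -460 0.35; 0 -0.347 0 7 120 -460 0.35"
}}

```text
clock: 25.7
position: [0.3993, -0.3178, 0.2008]
tool_rot: [-1.568, 0.003, 0.202]
force: [-0.8, 0.1, -0.3]
grip_width: 0.0298
```

```bash
python3 - <<'E'
from h import *
s=monitor.observe();print(s['position'],s['tool_rot'])
print(delta((*TAG['red'],.128),.2013))
E
```

```text
[ 0.39928165 -0.31777882  0.20076808] [-1.56844229  0.00292384  0.20206323]
(array([-0.0024,  0.0008, -0.0029]), array([-0.4, 72.8, -1.6]))
```

>>> {"api": "send_rows", "payload": {
  "series": "0 0 0 0 25 -1 0.35; 0 0 0 0 50 -1 0.35; 0 0 0 0 66 -1 0.35; 0 0 0 0 74 -1 0.35; 0 0 0 0 74 -1 0.35; 0 0 0 0 74 -1 0.35; 0 0 0 0 74 -1 0.35"
}}

```text
clock: 26.28
position: [0.4007, -0.3205, 0.1298]
tool_rot: [-1.572, -0.002, 0.201]
force: [-0.1, -0.3, 0.3]
grip_width: 0.0296
```

```bash
python3 look.py 18 240 165 480 365
```

```text
26.3833 [ 0.4005 -0.3204  0.1295] [-1.572e+00 -1.000e-03  2.010e-01] 0.0298 [ 0.1 -0.1  0.5]
```

View pics/w18.png

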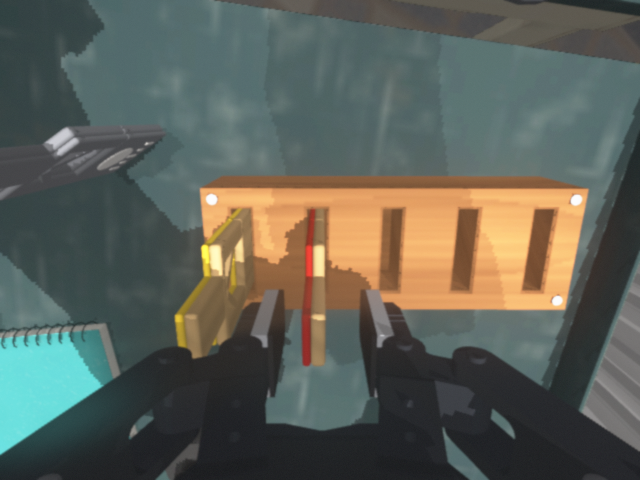

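The red tab at (314,320) is between the pads, about 1.5 mm off centre. I correct for that, then close and lift.

>>> {"api": "send_rows", "payload": {
  "series": "0 0 0 -1.5 0 0 0; 0 0 0 -1.5 0 0 0; 0 0 0 -1.5 0 0 0; 0 0 0 -1.5 0 0 0; 0 0 0 -1.5 0 0 0; 0 0 0 -1.5 0 0 0; 0 0 0 -1.5 -15 0 0; 0 0 0 -1.5 -30 0 0; 0 0 0 -1.5 -60 0 0; 0 0 0 -1.5 -100 0 0; 0 0 0 -1.5 -140 0 0; 0 0 0 -1.5 -180 0 0; 0 0 0 -1.5 -210 0 0; 0 0 0 -1.5 -210 0 0; 0 0 0 -1.5 -210 0 0; 0 0 0 -1.5 -210 0 0"
}}

```text
clock: 27.72
position: [0.3983, -0.3201, 0.3379]
tool_rot: [-1.57, 0.0, 0.201]
force: [-0.1, 0.1, -1.2]
grip_width: 0.0071
```

```bash
python3 look.py 19 240 165 480 365
python3 - <<'E'
from h import *
q,u,y=seat('red')
print(q-.1*u)
print(delta((0.44,0.02,.337),-.07));print(delta((*(q-.1*u),.337),y)); print(delta((*(q-.1*u),.180),y))
E
```

```text
27.8167 [ 0.3981 -0.3201  0.3374] [-1.57e+00  1.00e-03  2.01e-01] 0.0072 [ 0.3  0.3 -0.3]
[0.33824699 0.40065386]
(array([-0.0008,  0.2708, -0.0014]), array([108.9,   0.6, 324.9]))
(array([-0.0006,  0.5408, -0.0015]), array([ 85.1,   1. , 718.2]))
(array([-0.0006,  0.5408, -0.0015]), array([ 85.3, 158. , 718.1]))
```

View pics/s19.png

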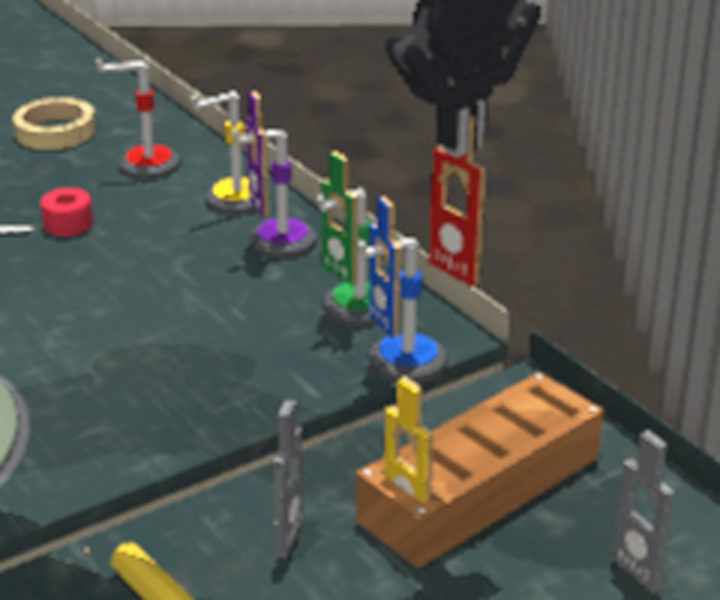

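The green stand was knocked a few centimetres sideways, from base (355,285) to (352,298) in the crop. It is upright and its tag still hangs. Carrying on with red.

>>> {"api": "send_rows", "payload": {
  "series": "0 0.1 0 14 0 38 0; 0 0.2 0 27 0 76 0; 0 0.27 0 40 0 114 0; 0 0.27 0 53 0 152 0; 0 0.27 0 66 0 190 0; 0 0.27 0 79 0 228 0; 0 0.27 0 92 0 266 0; 0 0.27 0 105 0 304 0; 0 0.30 0 107 0 342 0; 0 0.35 0 105 0 380 0; 0 0.40 0 103 0 418 0; 0 0.45 0 101 0 456 0; 0 0.50 0 98 0 494 0; 0 0.54 0 96 0 532 0; 0 0.54 0 94 0 570 0; 0 0.54 0 91 0 608 0; 0 0.54 0 89 0 646 0; 0 0.54 0 87 0 684 0; 0 0.54 0 85 0 718 0; 0 0.54 0 85 0 718 0"
}}

```text
clock: 29.48
position: [0.3352, 0.4057, 0.3364]
tool_rot: [-1.573, 0.001, -0.332]
force: [-0.4, 0.8, -1.0]
grip_width: 0.0071
```

```bash
python3 look.py 20 200 150 440 350
python3 - <<'E'
from h import *
q,u,y=seat('red')
print(delta((*(q-.1*u),.180),y))
E
```

```text
29.5833 [0.3378 0.4005 0.3369] [-1.574 -0.    -0.338] 0.0072 [ 0.2 -1.2  0.3]
(array([0.0028, 0.0024, 0.0002]), array([  0.3, 156.9,   0.7]))
```

View pics/w20.png

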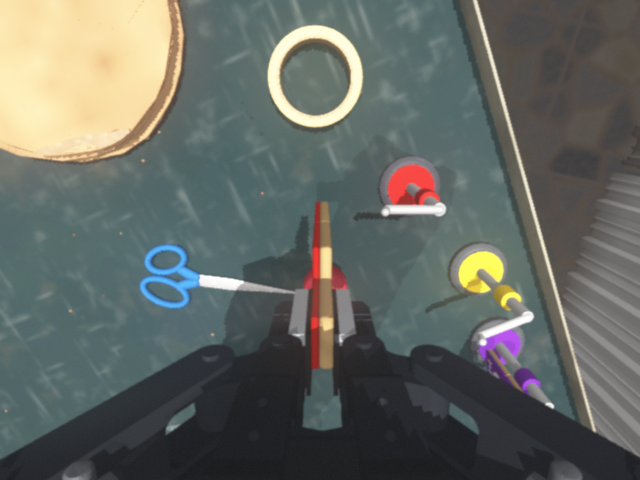

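>>> {"api": "send_rows", "payload": {
  "series": "0 0 0 0 40 0 0; 0 0 0 0 80 0 0; 0 0 0 0 115 0 0; 0 0 0 0 140 0 0; 0 0 0 0 156 0 0; 0 0 0 0 156 0 0; 0 0 0 0 156 0 0; 0 0 0 0 156 0 0"
}}

```text
clock: 30.25
position: [0.3391, 0.3998, 0.1834]
tool_rot: [-1.57, -0.0, -0.34]
force: [0.6, 0.6, -0.8]
grip_width: 0.0073
```

```bash
python3 look.py 21 240 150 360 250
```

```text
30.35 [0.3389 0.4003 0.1836] [-1.569 -0.    -0.339] 0.0073 [-0.  -0.5 -0. ]
```

View pics/w21.png

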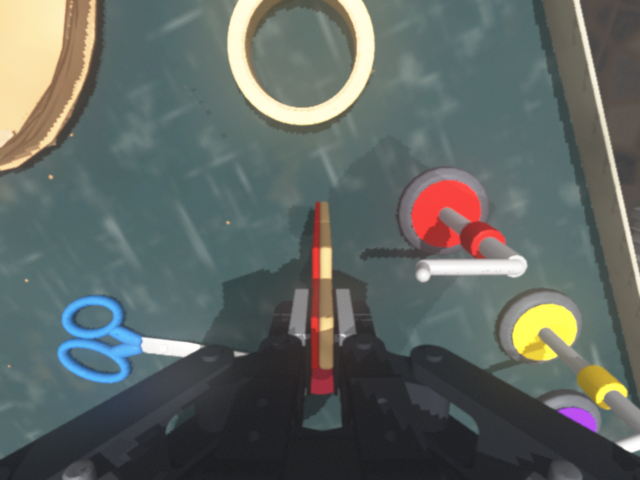

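View pics/s21.png

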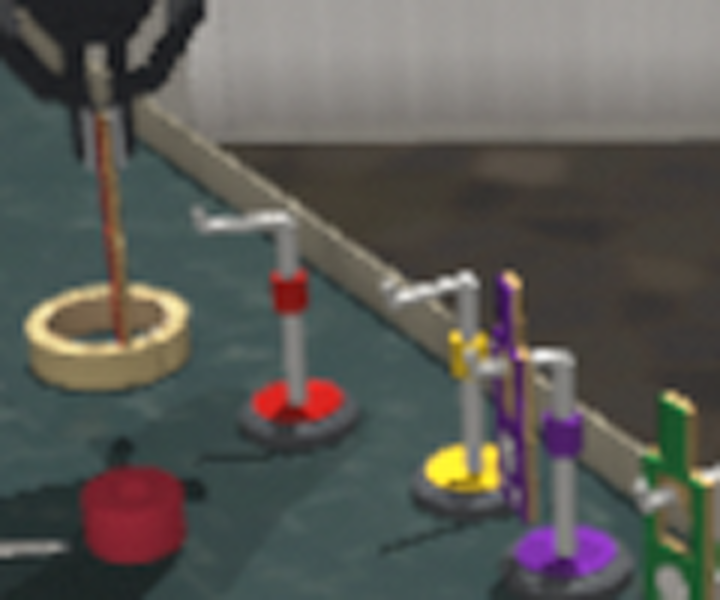

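```bash
python3 hang.py 21 518 265 424 272
```

```text
stand [ 0.432   0.3723 -0.3505] [ 1.4  0.2 -1.3 -0.1]
(array([-0.0018,  0.0111,  0.0003]), array([71.1,  3.6,  4.9]))
(array([-0.0018,  0.0111,  0.0003]), array([71.1, 22.6,  4.9]))
```

>>> {"api": "send_rows", "payload": {
  "series": "0 0.01 0 10 3 5 0; 0 0.01 0 25 3 5 0; 0 0.01 0 40 3 5 0; 0 0.01 0 55 3 5 0; 0 0.01 0 66 3 5 0; 0 0.01 0 71 3 5 0; 0 0.01 0 71 3 5 0; 0 0.01 0 71 3 5 0; 0 0.01 0 71 7 5 0; 0 0.01 0 71 11 5 0; 0 0.01 0 71 15 5 0; 0 0.01 0 71 18 5 0; 0 0.01 0 71 20 5 0; 0 0.01 0 71 20 5 0; 0 0.01 0 71 20 5 0"
}}

```text
clock: 31.6
position: [0.4069, 0.3809, 0.1624]
tool_rot: [-1.571, 0.0, -0.349]
force: [-1.5, -4.1, 11.1]
grip_width: 0.0074
```

```bash
python3 look.py 22 240 150 360 250
```

```text
31.7 [0.4068 0.3809 0.1624] [-1.571  0.    -0.349] 0.007 [-1.9 -3.9 10.5]
```

View pics/w22.png

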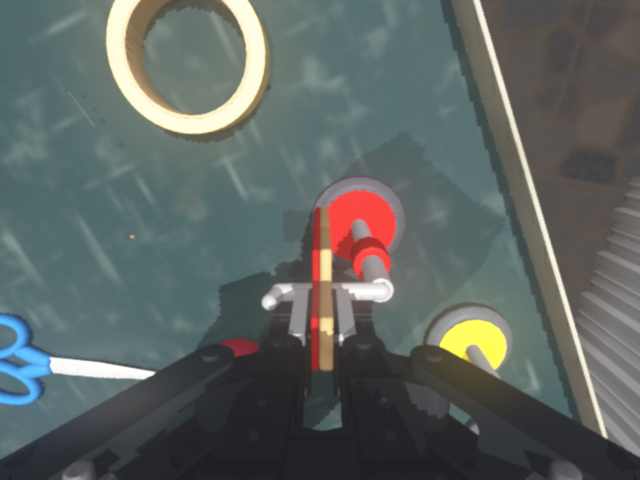

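View pics/s22.png

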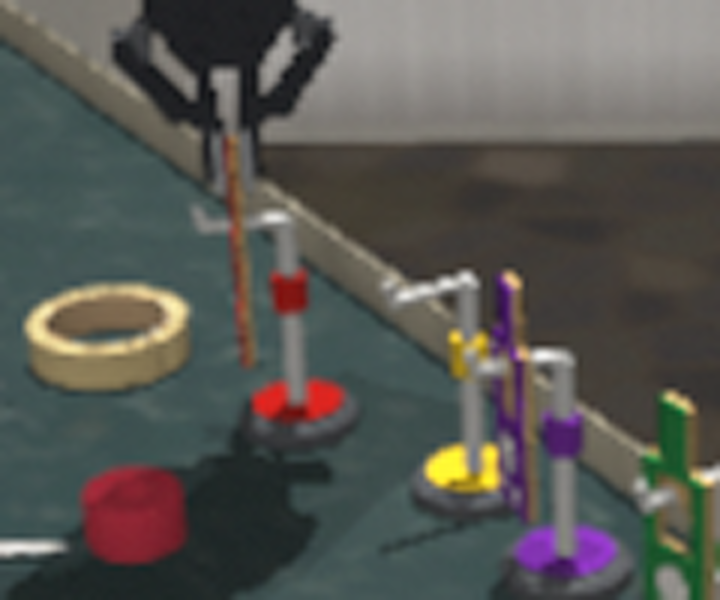

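Red is seated with 10 N of contact. Releasing.

>>> {"api": "send_rows", "payload": {
  "series": "0 0 0 0 -1 0 0; 0 0 0 0 -1 0 0.1; 0 0 0 0 -1 0 0.2; 0 0 0 0 -1 0 0.3; 0 0 0 0 -1 0 0.3; 0 0 0 0 -1 0 0.3; 0 0 0 0 -10 0 0.3; 0 0 0 0 -25 0 0.3; 0 0 0 0 -50 0 0.3; 0 0 0 0 -90 0 0.35; 0 0 0 0 -130 0 0.35; 0 0 0 0 -170 0 0.35; 0 0 0 0 -170 0 0.35; 0 0 0 0 -170 0 0.35"
}}

```text
clock: 32.87
position: [0.4075, 0.3815, 0.3348]
tool_rot: [-1.567, -0.001, -0.349]
force: [-1.0, -0.3, -0.8]
grip_width: 0.0301
```

```bash
python3 look.py 23 240 165 480 365
python3 - <<'E'
from h import *
print(delta((.45,.03,.33),-.08));print(delta((*TAG['yellow'],.33),.2013));print(delta((*TAG['yellow'],.128),.2013))
E
```

```text
32.9667 [0.4067 0.381  0.3321] [-1.571  0.    -0.349] 0.0297 [ 0.  -0.8 -0.2]
(array([ 0.0003, -0.2689, -0.0004]), array([ 160.7,    2.2, -315.1]))
(array([ 2.000e-04, -5.502e-01, -4.000e-04]), array([ 196.5,    2.3, -682.8]))
(array([ 2.000e-04, -5.502e-01, -4.000e-04]), array([ 196.6,  204.3, -682.7]))
```

View pics/s23.png

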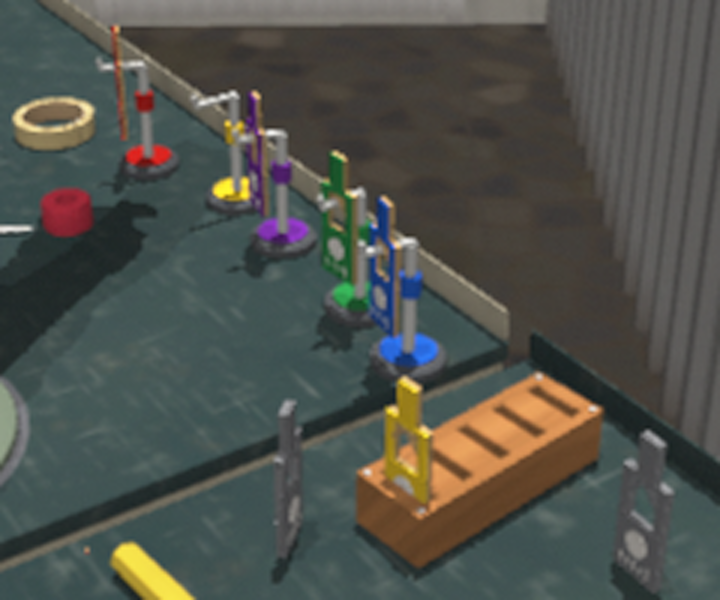

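View pics/w23.png

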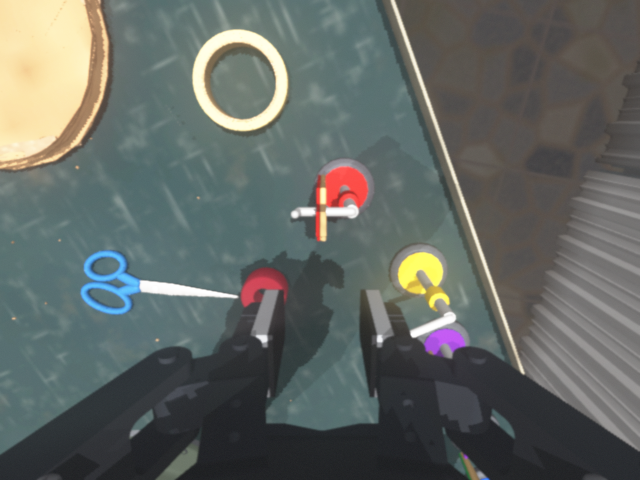

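Red hangs. Yellow is last.

>>> {"api": "send_rows", "payload": {
  "series": "0 -0.1 0 20 0 -38 0.35; 0 -0.2 0 40 0 -76 0.35; 0 -0.27 0 60 0 -114 0.35; 0 -0.27 0 80 0 -152 0.35; 0 -0.27 0 100 0 -190 0.35; 0 -0.27 0 120 0 -228 0.35; 0 -0.27 0 140 0 -266 0.35; 0 -0.27 0 158 0 -304 0.35; 0 -0.32 0 163 0 -342 0.35; 0 -0.37 0 167 0 -380 0.35; 0 -0.42 0 171 0 -418 0.35; 0 -0.47 0 175 0 -456 0.35; 0 -0.52 0 179 0 -494 0.35; 0 -0.55 0 183 0 -532 0.35; 0 -0.55 0 187 0 -570 0.35; 0 -0.55 0 190 0 -608 0.35; 0 -0.55 0 193 0 -646 0.35; 0 -0.55 0 196 2 -682 0.35; 0 -0.55 0 196 2 -682 0.35; 0 -0.55 0 196 2 -682 0.35"
}}

```text
clock: 34.63
position: [0.3563, -0.3283, 0.3293]
tool_rot: [-1.57, 0.003, 0.196]
force: [0.1, 0.3, 0.2]
grip_width: 0.0298
```

>>> {"api": "send_rows", "payload": {
  "series": "0 0 0 0 40 0 0.35; 0 0 0 0 80 0 0.35; 0 0 0 0 120 0 0.35; 0 0 0 0 130 0 0.35; 0 0 0 0 130 0 0.35; 0 0 0 0 130 0 0.35"
}}

```text
clock: 35.13
position: [0.3583, -0.3267, 0.2013]
tool_rot: [-1.571, 0.0, 0.201]
force: [0.3, -0.6, -0.1]
grip_width: 0.0295
```

```bash
python3 - <<'E'
from h import *
s=monitor.observe();print(s['position'],s['tool_rot'])
print(delta((*TAG['yellow'],.128),.2013))
E
```

```text
[ 0.3583067  -0.32671717  0.20131593] [-1.57081598e+00  3.50882174e-04  2.01183760e-01]
(array([ 0.    , -0.0001, -0.0004]), array([-0.5, 73.3, -1. ]))
```

>>> {"api": "send_rows", "payload": {
  "series": "0 0 0 0 25 -1 0.35; 0 0 0 0 50 -1 0.35; 0 0 0 0 66 -1 0.35; 0 0 0 0 74 -1 0.35; 0 0 0 0 74 -1 0.35; 0 0 0 0 74 -1 0.35; 0 0 0 0 74 -1 0.35"
}}

```text
clock: 35.72
position: [0.359, -0.3282, 0.1279]
tool_rot: [-1.572, -0.002, 0.201]
force: [0.9, 0.8, 0.3]
grip_width: 0.0299
```

```bash
python3 look.py 24 240 165 480 365
```

```text
35.8167 [ 0.3588 -0.328   0.1275] [-1.572e+00 -1.000e-03  2.010e-01] 0.0302 [0.1 0.3 0. ]
```

View pics/w24.png

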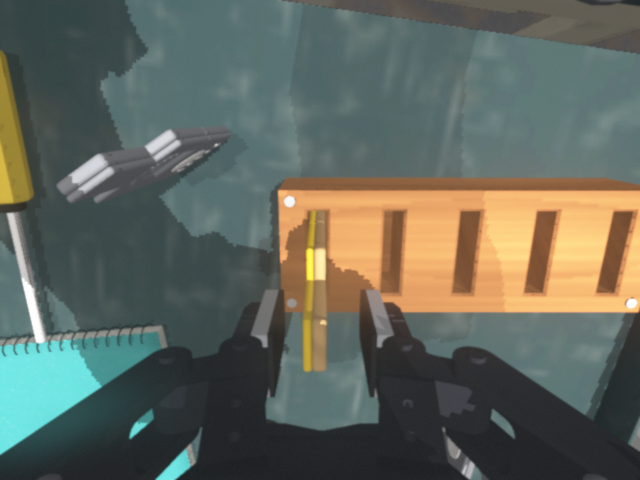

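The tab at (315,320) between the pads is the yellow tag, standing in the block's first pocket. The grey decoy at (145,165) is clear of the gripper. Closing and lifting.

>>> {"api": "send_rows", "payload": {
  "series": "0 0 0 -1 0 0 0; 0 0 0 -1 0 0 0; 0 0 0 -1 0 0 0; 0 0 0 -1 0 0 0; 0 0 0 -1 0 0 0; 0 0 0 -1 0 0 0; 0 0 0 -1 -15 0 0; 0 0 0 -1 -30 0 0; 0 0 0 -1 -60 0 0; 0 0 0 -1 -100 0 0; 0 0 0 -1 -140 0 0; 0 0 0 -1 -180 0 0; 0 0 0 -1 -210 0 0; 0 0 0 -1 -210 0 0; 0 0 0 -1 -210 0 0; 0 0 0 -1 -210 0 0"
}}

```text
clock: 37.15
position: [0.3571, -0.3275, 0.3358]
tool_rot: [-1.57, 0.0, 0.201]
force: [-0.3, -0.6, -1.6]
grip_width: 0.0071
```

```bash
python3 look.py 25 240 165 480 365
python3 - <<'E'
from h import *
q,u,y=seat('yellow')
print(q-.1*u)
print(delta((0.44,0.0,.337),.1));print(delta((*(q-.1*u),.337),y))
E
```

```text
37.25 [ 0.3568 -0.3276  0.3353] [-1.57e+00  1.00e-03  2.01e-01] 0.0073 [-0.5  0.1 -0.6]
[0.38561373 0.23020261]
(array([-0.001 ,  0.1008, -0.0015]), array([146.8,  -1.6, 304.4]))
(array([-0.001 ,  0.1045, -0.0015]), array([139.5,  -1.3, 540.8]))
```

View pics/s25.png

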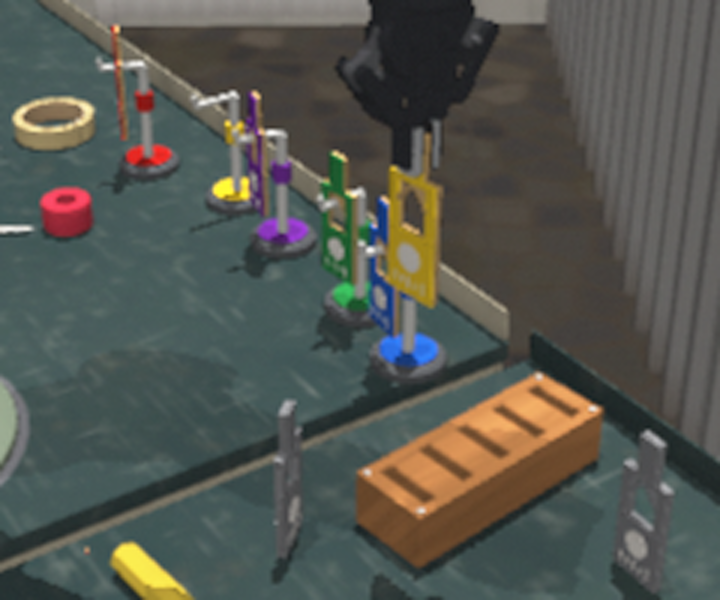

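>>> {"api": "send_rows", "payload": {
  "series": "0 0.05 0 18 0 37 0; 0 0.1 0 36 0 74 0; 0 0.1 0 54 0 111 0; 0 0.1 0 72 0 148 0; 0 0.1 0 90 0 185 0; 0 0.1 0 108 0 222 0; 0 0.1 0 126 0 259 0; 0 0.1 0 144 -2 296 0; 0 0.1 0 145 -2 334 0; 0 0.105 0 144 -2 372 0; 0 0.105 0 143 -2 410 0; 0 0.105 0 142 -2 448 0; 0 0.105 0 141 -2 486 0; 0 0.105 0 140 -2 520 0; 0 0.105 0 140 -2 541 0; 0 0.105 0 140 -2 541 0; 0 0.105 0 140 -2 541 0; 0 0.105 0 140 -2 541 0"
}}

```text
clock: 38.75
position: [0.3864, 0.2293, 0.3376]
tool_rot: [-1.572, 0.001, 0.095]
force: [0.1, 0.2, -0.4]
grip_width: 0.0071
```

```bash
python3 look.py 26 200 150 440 350
python3 - <<'E'
from h import *
q,u,y=seat('yellow')
print(delta((*(q-.1*u),.180),y))
E
```

```text
38.85 [0.3866 0.2291 0.338 ] [-1.571  0.     0.094] 0.0074 [-0.2 -0.6 -0.7]
(array([ 0.0005, -0.002 , -0.0005]), array([ -0.8, 158. ,   1.3]))
```

View pics/w26.png

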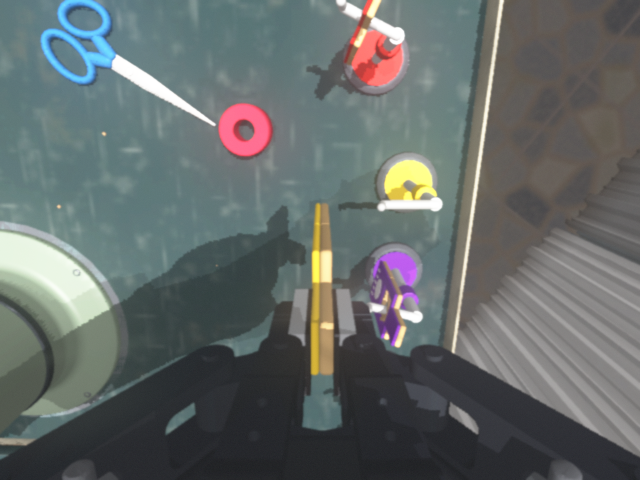

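>>> {"api": "send_rows", "payload": {
  "series": "0 0 0 0 40 1 0; 0 0 0 0 80 1 0; 0 0 0 0 115 1 0; 0 0 0 0 140 1 0; 0 0 0 0 157 1 0; 0 0 0 0 157 1 0; 0 0 0 0 157 1 0; 0 0 0 0 157 1 0"
}}

```text
clock: 39.52
position: [0.387, 0.231, 0.1824]
tool_rot: [-1.57, -0.001, 0.095]
force: [-0.1, 0.6, 0.0]
grip_width: 0.0072
```

```bash
python3 look.py 27 260 160 380 260
```

```text
39.6167 [0.3869 0.2314 0.1825] [-1.569 -0.002  0.096] 0.0074 [ 0.1 -0.3 -0.7]
```

View pics/w27.png

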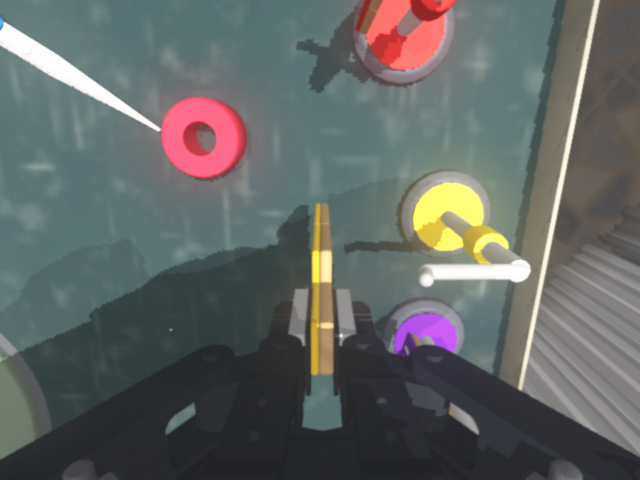

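View pics/s27.png

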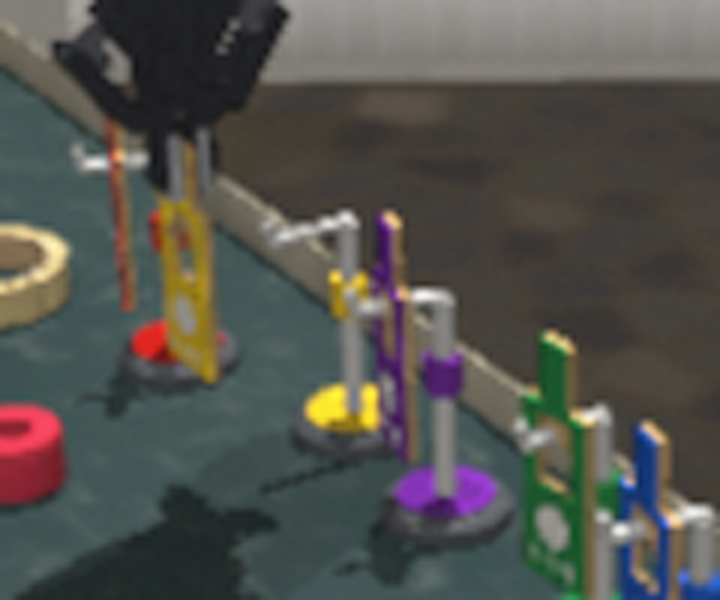

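```bash
python3 hang.py 27 521 270 427 278
```

```text
stand [0.4843 0.2428 0.0916] [ 1.4  0.2 -1.3 -0.1]
(array([-0.0014,  0.0041,  0.0016]), array([72. ,  2.6,  2.2]))
(array([-0.0014,  0.0041,  0.0016]), array([72. , 21.6,  2.1]))
```

>>> {"api": "send_rows", "payload": {
  "series": "0 0 0 10 2 2 0; 0 0 0 25 2 2 0; 0 0 0 40 2 2 0; 0 0 0 55 2 2 0; 0 0 0 67 2 2 0; 0 0 0 72 2 2 0; 0 0 0 72 2 2 0; 0 0 0 72 2 2 0; 0 0 0 72 6 2 0; 0 0 0 72 10 2 0; 0 0 0 72 14 2 0; 0 0 0 72 17 2 0; 0 0 0 72 19 2 0; 0 0 0 72 19 2 0; 0 0 0 72 19 2 0"
}}

```text
clock: 40.87
position: [0.4577, 0.2399, 0.1622]
tool_rot: [-1.571, 0.0, 0.096]
force: [0.1, -0.1, -0.2]
grip_width: 0.0074
```

```bash
python3 look.py 28 260 160 380 260
```

```text
40.9667 [0.4578 0.24   0.1623] [-1.571 -0.     0.096] 0.0074 [-0.6 -1.7 -0.7]
```

View pics/w28.png

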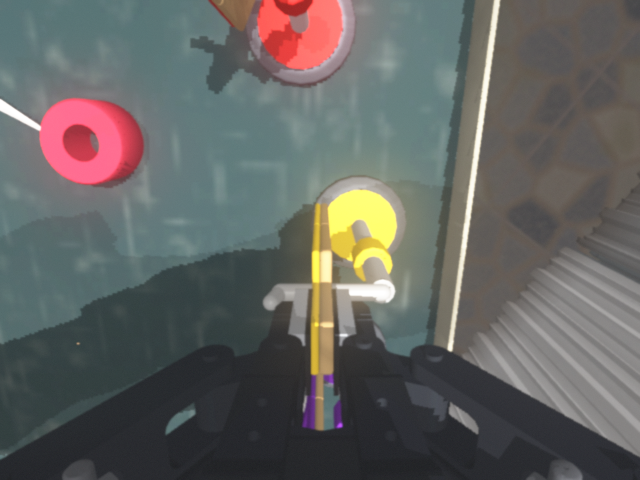

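View pics/s28.png

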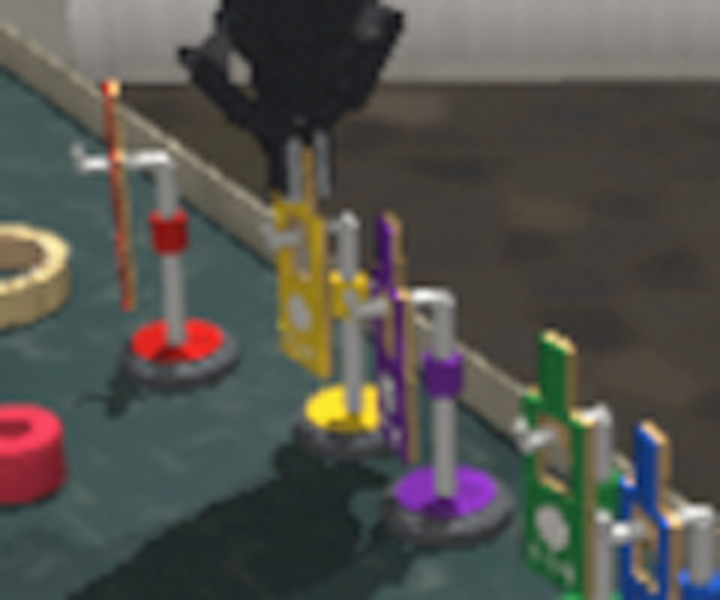

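The bar is through the window, but there is no contact load yet. I lower 2 mm more, then release.

>>> {"api": "send_rows", "payload": {
  "series": "0 0 0 0 1 0 0; 0 0 0 0 2 0 0; 0 0 0 0 2 0 0; 0 0 0 0 1 0 0.1; 0 0 0 0 1 0 0.2; 0 0 0 0 1 0 0.3; 0 0 0 0 1 0 0.3; 0 0 0 0 1 0 0.3; 0 0 0 0 -10 0 0.3; 0 0 0 0 -25 0 0.3; 0 0 0 0 -50 0 0.3; 0 0 0 0 -90 0 0.3; 0 0 0 0 -130 0 0.3; 0 0 0 0 -170 0 0.3; 0 0 0 0 -190 0 0.3; 0 0 0 0 -190 0 0.3; 0 0 0 0 -190 0 0.3; 0 0 0 0 -190 0 0.3; 0 0 0 0 -190 0 0.3; 0 0 0 0 -190 0 0.3"
}}

```text
clock: 42.63
position: [0.4575, 0.2398, 0.3515]
tool_rot: [-1.572, 0.001, 0.096]
force: [0.4, -0.7, 0.5]
grip_width: 0.0257
```

```bash
python3 look.py 29 240 165 480 365
python3 - <<'E'
from h import *
print(delta((0.40,0.10,0.42),1.25))
E
```

```text
42.7333 [0.4576 0.2399 0.3517] [-1.572e+00  1.000e-03  9.600e-02] 0.0256 [-0.2  0.5 -0.3]
(array([ 3.0000e-04, -1.1542e+00, -1.3000e-03]), array([ -70.8,  -68.1, -133.8]))
```

View pics/s29.png

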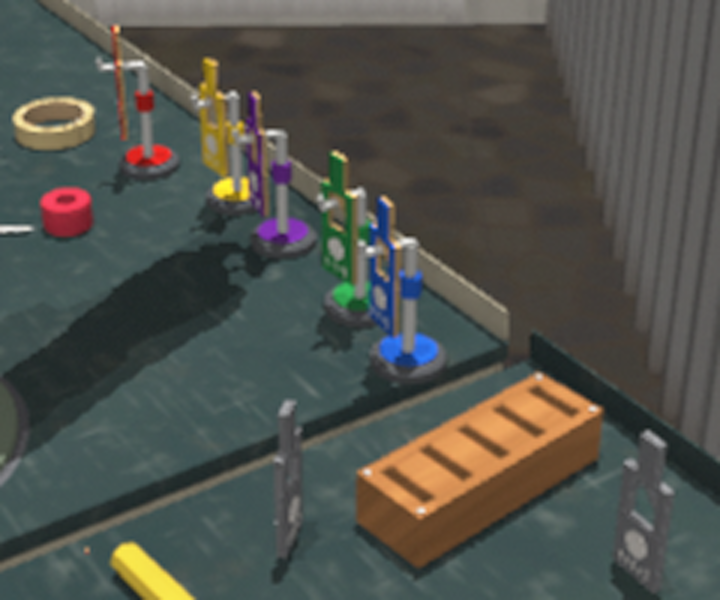

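View pics/w29.png

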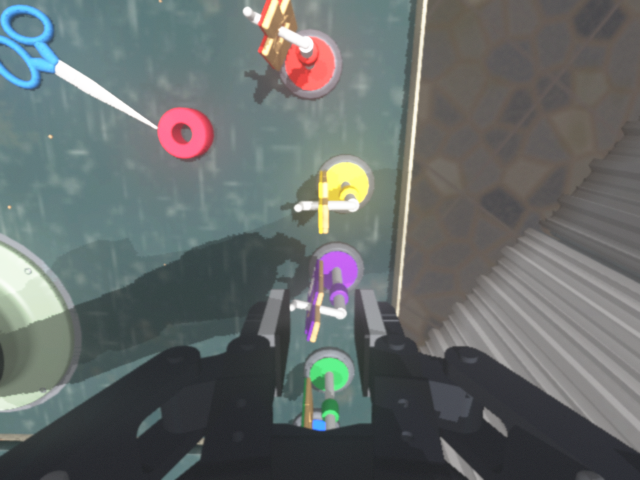

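All five hang. I check green, whose stand was knocked, and blue from above before handing in.

>>> {"api": "send_rows", "payload": {
  "series": "0 0 0 0 -30 -40 0.3; 0 0 0 0 -30 -80 0.3; 0 0 0 0 -30 -120 0.3; 0 0 0 0 -30 -160 0.3; 0 0 0 -10 -30 -200 0.3; 0 0 0 -20 -30 -240 0.3; 0 0 0 -20 -30 -280 0.3; 0 0 0 -20 -30 -320 0.3; 0 0 0 -20 -30 -350 0.3; 0 0 0 -20 -30 -350 0.3; 0 0 0 -20 -30 -350 0.3; 0 0 0 -20 -30 -350 0.3; 0 0 0 -20 -30 -350 0.3"
}}

```text
clock: 43.82
position: [0.4715, -0.1092, 0.3821]
tool_rot: [-1.571, 0.0, 0.097]
force: [-0.2, 1.2, 0.1]
grip_width: 0.026
```

```bash
python3 look.py 30 300 180 420 280
```

```text
43.9167 [ 0.4715 -0.1092  0.3822] [-1.571  0.     0.098] 0.0254 [ 0.1 -0.2  0.6]
```

View pics/w30.png

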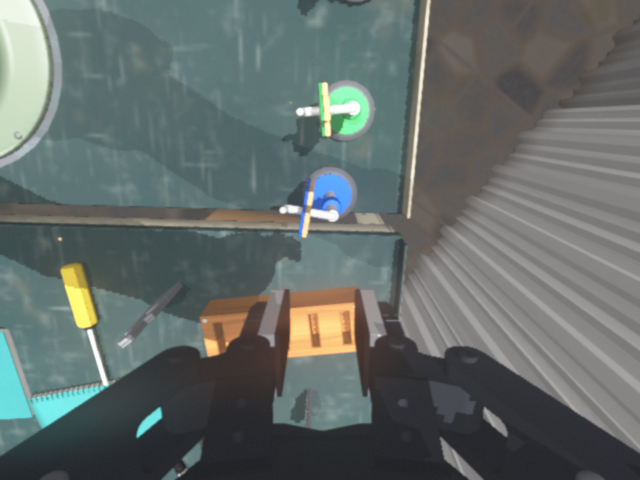

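View pics/s30.png

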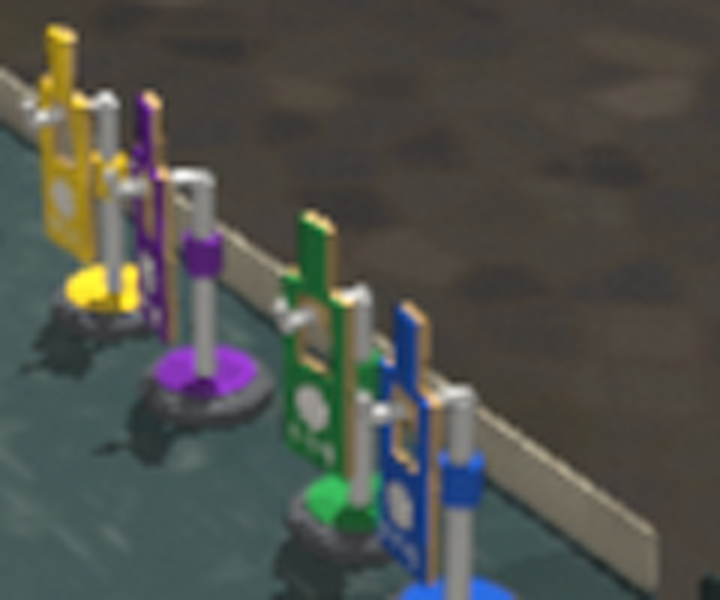

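Green's tag is at (324,110), near mid-bar, square and upright. Blue is the same at (306,210). Everything is at rest and the arm is clear, so I hand in.

```bash
python3 -c "
from workcell import bot
print(bot.job_done())"
```

```text
the job is handed in; nothing more can be done
None
```

All five tags (blue, green, purple, red, yellow) now hang by their windows on the stands of their own colours, marked faces toward the hook tips. The job was handed in about 44 s into the run, and the interface gives no verdict.

- **Last checks:** The final pictures show every tag straight and near mid-bar, all stands upright, the block empty and the arm clear. The ribbon roll and masking tape look unmoved. I did not look at the iron weight again at the end, but the arm never worked near it. Being at rest was judged from the pictures only; I did not measure tag speeds.
- **Knocked stand:** The green stand was moved a few centimetres while I was lifting red. It stayed upright and its tag stayed near the middle of the bar, so I left it.
- **Disagreements:** The first wide view put the red stand about 5 mm off, compared with the close-up used to hang the tag; I used the close-up. Yellow showed no contact load at first, so I lowered it 2 mm more before letting go. I did not read the force again, but the pictures afterwards show it hanging on the bar.

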